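# Hang the adjuster key and fit it on the stage spindle

### The arm

A 6-joint arm with a two-finger parallel gripper is mounted at the origin on the work surface. World frame = base frame: x ahead of the robot, y to its left, z up, the work surface at z = 0. Lengths are in m, angles in rad, forces in N, time in s.
With the tool pointing down it reaches from about 0.35 to 0.875 m from the base axis. Payload 4.2 kg.
Tool frame: the origin (TCP) lies on the centre line of the jaws, within the pads' length; the fingertips stand 8 mm ahead of it and the grasp point (between the pads) lies 11 mm behind it (r.tip_extent is the distance from the TCP to the fingertips, in m); y points along the fingers, z is the direction in which the jaws open and shut, and the axes are right-handed (so a half turn about y gives the same grasp; the last joint's range is limited). The gripper opens to 87 mm and grips with 3 to 60 N. Pads are 19 mm wide; open, the fingers measure 117 mm over their backs; the gripper's body (75 mm by 190 mm) begins 51 mm behind the grasp point.
Start: joints at [1.423, 0.385, 0.008, 0, -1.194, -0.259], TCP at [0.247, 0.574, 0.231] pointing down, gripper open.
Joint ranges: [-3.14, 3.14], [-1.21, 2.06], [-1.07, 1.41], [-3.16, 2.05], [-2.99, -0.16], [-3.1, 3.1]. Speed limits (rad/s): [2.79, 2.79, 3.14, 3.14, 3.14, 3.14].

### API

Orientations are given as a unit quaternion [x, y, z, w].
In Python, from station import r gives the robot as it stands. The module is installed in compiled form; this text tells all that it offers.
- The arm moves only by the tool send_rows, never from a script. Its argument "series" is a list of rows, each a list of 4 numbers: the shift along the tool's x, y, z in mm, then the turn about the tool's y in degrees. A call has 1 to 20 rows; each row shifts and turns the pose as measured when the row begins, along the tool's axes as they then stand; what a row does not reach is not made up. A row lasts 1/10 s, in which the tool goes at most 50 mm and 8.59 degrees, less where a joint would pass 70% of its speed; a pose out of reach is approached as far as the arm can. A call with a gripper value outside its range is refused whole. "gripper" is the opening, from 0 (shut) to 1 (fully open), set as the call begins (left out, the last holds). The fingers move at their own pace and stop on an object; "force" is the grip in N (left out, the last holds). Time passes only in rows, so rows that do not move let the fingers close. It gives the time, the measured TCP pose, the force and the opening at its end, in the units of the state.
- r.observe(): the state, without advancing time (a new reading comes with each control period).
- r.snapshot(name): name is "side" or "top"; returns (picture, depth): 400x640x3 uint8, red, green, blue; 400x640 float32, m along the optical axis (not along the pixel's ray), 0 where there is no reading.
- r.calibration(name): a dict with "intrinsics" (3x3 intrinsics, pixels), "k1" (the pictures are not rectified: a ray, as slopes to the right and down, at radius r is drawn at 1 + k1 r^2 times it, then the intrinsics apply), "T" (4x4, takes a point from camera to world coordinates). Camera axes: x right, y down, z forward; pixel columns grow to the right and rows downward; lengths in m; the calibration is good to about 2 mm. A picture is of the moment at which its call begins. calibration takes no time and is no camera call.
- r.close_job(): hands the job in, once; it reports no verdict.
The state is a dict: "time": time; "qpos": joint angles; "joint_velocities": joint speeds; "tau": joint torques, N m; "ee_pos": TCP position; "tool_rot": TCP orientation; "ft_force": force on the tool from outside, world axes, zero at the start; "ft_torque": the same for the moment, N m; "grip_width": opening from 0.0 (shut) to 1.0 (fully open).
Only numpy, scipy, OpenCV 4.12 (cv2) and the standard library are available. Lean on these libraries where they do the work, as an engineer would, in place of code of your own. Each camera call takes 0.05 s, during which the arm holds its last target.

### The job

Pinch the T-shaped adjuster key firmly by the two red ends of its cross-bar and lift it about level, well clear, out of its blue rest. In mid-air ease the grip just enough that the heavy socket end swings down until the key hangs socket-down in the fingers, tighten again, then fit the square socket onto the stage's square brass spindle, fully home, and let go. Do not drop the key on the table, and leave the other things on the table where they are.

Things in the scene. Friction and masses are not known exactly. Their poses are not given: they have to be found in the camera images.
- key: Steel T-shaped key, about 0.34 kg (may vary by a sixth). Origin at the centre of the cross-bar; +x runs along the 14 mm round shank to the socket, +y along the cross-bar. It starts lying level in its rest, its axis 52 mm above the table. Centre of mass about 70 mm from the origin towards the socket.
- key_ball (a point): Centre of one of the two 18 mm red balls on the 10 mm cross-bar, 17 mm either side of the key's origin. Flat 11 mm tips on the balls' ends are what the fingers meet: 56 mm over both. The key turns about the cross-bar when the grip is light: 50 N or more holds it level, below about 25 N it sinks, at 5 to 10 N it hangs almost plumb; open the fingers 0.1 to 0.3 mm at a time, wider drops it.
- key_mouth (a point): Centre of the socket's open end, 110 mm from the key's origin along its +x. The socket is 36 mm square outside, its sides parallel to the key's y and z axes, and runs from 70 to 110 mm along x; its bore is 22 mm square, 34 mm deep, the same way round.
- rest: Blue cradle fixed to the table, 56 mm wide. Origin on the table directly below the key's cross-bar at the start, +x along the lying key. Two supports: 31 to 41 mm and 82 to 108 mm along x, on a base plate 8 mm thick from 25 to 125 mm; nothing of it is under the cross-bar. Lift the key straight up.
- stage: Black lift stage on an aluminium base plate fixed to the table, 120 x 100 mm, top at 46 mm above the table with a round 60 mm aluminium collar up to 50 mm in the centre. Origin on the table under its centre.
- spindle_foot (a point): Foot of the square brass spindle, at its centre, on top of the collar 50 mm above the table; z up the spindle, x and y square to its flats. 20 mm square, 31.5 mm tall, the top 7.5 mm stepped narrower as a lead-in (11 mm at the very top). The key fits in any of four quarter turns; fully home, its mouth rests on the collar at this point.
- spindle (a joint): Angle of the spindle about vertical relative to its stage, rad, positive anticlockwise seen from above; it starts anywhere from -0.7 to 0.7 (stops at 0.8) and is stiff (0.4 N m).
- mirror_mount: Bystander: mirror on a post, 106 mm tall, base 40 mm across; origin under its base.
- lens_tube: Bystander: upright black tube, 31 mm diameter, 70 mm tall; origin under its base.
- sensor: Bystander: round grey power-meter head on a post, 100 mm tall; origin under its base.
- screw_tray: Bystander: yellow divided tray 90 x 120 x 30 mm; origin under its centre.
- driver: Bystander: screwdriver with orange handle, 170 mm long, lying.
- jar: Bystander: amber jar, 60 mm diameter, 75 mm tall; origin under its base.
- filter_box: Bystander: blue closed box 100 x 70 x 30 mm; origin under its centre.

How it is judged:
By the outcome, as a careful person would: the job done as asked, in the order asked, and still so for the second after the job is handed in, with the robot touching nothing.
It also fails if it takes over 64 s, if anything falls off the work surface, if the arm or the gripper's body presses on something with over 40 N, if the wrist force passes 120 N, or if a joint passes its speed limit or range.

## Working session

There is one attempt and no reset: what is moved stays moved. The work goes in short steps, Python scripts to look and compute and a tool call to move; the robot and the scene stay as the last step left them, time stands still between calls to the robot, and variables do not carry over. Pictures are saved under pics/ and viewed, and the job is handed in when it is done.

Besides the shell and the picture viewer there is one more tool, called after "Request:" as name(argument=value, ...) on one line, values as JSON. send_rows: Moves the arm, as the interface text tells. Its arguments: {"type":"object","properties":{"series":{"type":"array","items":{"type":"array","items":{"type":"number"}}},"gripper":{"type":"number"},"force":{"type":"number"}},"required":["series"]}

```bash
ls; mkdir -p pics; python3 - <<'E'
from station import r
import cv2,numpy as np
s=r.observe();print(s)
print(r.tip_extent)
for n in("side","top"):
    p,d=r.snapshot(n);cv2.imwrite(f"pics/{n}0.png",p[...,::-1]);np.savez(f"pics/{n}0.npz",p=p,d=d)
    print(n,r.calibration(n))
E
```

```text
pics
{'time': 0.0, 'qpos': array([ 1.42259289e+00,  3.85515826e-01,  6.59211041e-03, -4.85454481e-04,
       -1.19399915e+00, -2.58602097e-01]), 'joint_velocities': array([-0.00131623, -0.00225572,  0.00011862,  0.00073198,  0.000675  ,
       -0.00177096]), 'tau': array([-1.14879418e-03, -3.90670288e+01,  1.87405121e+01,  4.22000259e+00,
        1.09830574e-02, -1.95217676e-04]), 'ee_pos': array([0.24704923, 0.57344539, 0.22947299]), 'tool_rot': array([-0.1427819 , -0.69175698,  0.69327599,  0.14301751]), 'ft_force': array([ 0.32971553, -0.17349026,  0.11552287]), 'ft_torque': array([-0.0637575 , -0.00788493,  0.0280335 ]), 'grip_width': 0.9980871165376561}
0.008
side {'intrinsics': array([[371.63830913,   0.        , 316.79023513],
       [  0.        , 371.63830913, 195.30086871],
       [  0.        ,   0.        ,   1.        ]]), 'k1': -0.07619322245671331, 'T': array([[ 0.9435399 , -0.23780579,  0.23060976,  0.35984591],
       [-0.33071774, -0.63646994,  0.69680112, -0.79406384],
       [-0.01892716, -0.7337264 , -0.67918137,  0.8501773 ],
       [ 0.        ,  0.        ,  0.        ,  1.        ]])}
top {'intrinsics': array([[464.16246881,   0.        , 321.35445532],
       [  0.        , 464.16246881, 202.91718198],
       [  0.        ,   0.        ,   1.        ]]), 'k1': 0.013403572419762333, 'T': array([[ 0.02492274, -0.99693002,  0.07422531,  0.52240129],
       [-0.99959499, -0.02587189, -0.0118534 ,  0.01270172],
       [ 0.01373736, -0.07389983, -0.99717105,  1.40872685],
       [ 0.        ,  0.        ,  0.        ,  1.        ]])}
```

View pics/side0.png

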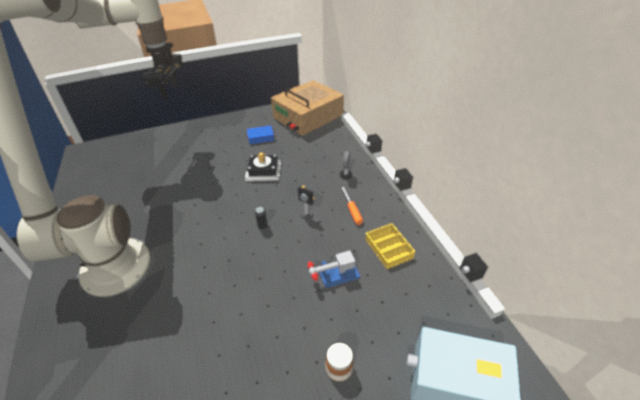

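View pics/top0.png

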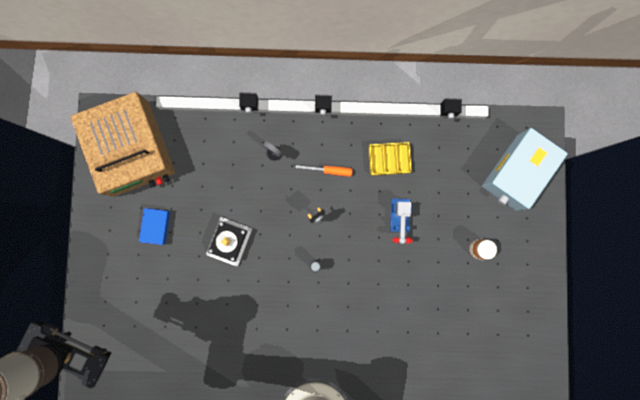

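The side view shows the key in its blue rest at about (335,268) and the stage at about (263,168). In the top view the key is at (402,222), with its red balls at (402,240), and the stage is at (228,241). The mirror mount (317,214) and lens tube (315,266) stand between the two. Next I'll zoom in.

```bash
python3 - <<'E'
import cv2,numpy as np
t=cv2.imread("pics/top0.png");s=cv2.imread("pics/side0.png")
a=cv2.resize(t[190:255,370:435],(390,390),interpolation=cv2.INTER_NEAREST)
b=cv2.resize(t[209:274,196:261],(390,390),interpolation=cv2.INTER_NEAREST)
c=cv2.resize(s[235:300,300:365],(390,390),interpolation=cv2.INTER_NEAREST)
d=cv2.resize(s[135:200,230:295],(390,390),interpolation=cv2.INTER_NEAREST)
cv2.imwrite("pics/z0.png",np.hstack([a,b]));cv2.imwrite("pics/z1.png",np.hstack([c,d]))
E
```

```text
(no output)
```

View pics/z0.png

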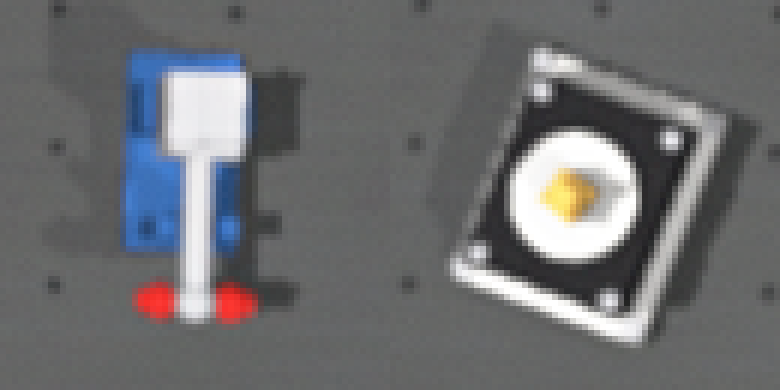

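View pics/z1.png

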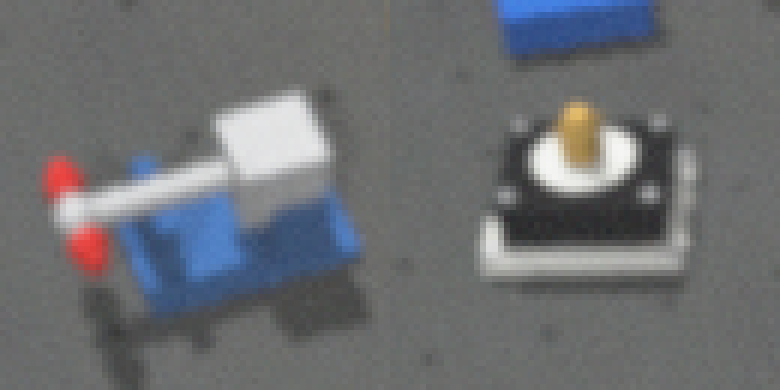

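```bash
cat > h.py <<'E'
from station import r
import cv2,numpy as np
C={n:r.calibration(n) for n in("side","top")}
def ray(n,uv):
    c=C[n];uv=np.atleast_2d(uv).astype(float).reshape(-1,1,2)
    x=cv2.undistortPoints(uv,c["intrinsics"],np.array([c["k1"],0,0,0,0.]))[:,0]
    return c["T"][:3,3],np.c_[x,np.ones(len(x))]@c["T"][:3,:3].T
def plane(n,uv,z):
    o,d=ray(n,uv);return o+d*((z-o[2])/d[:,2])[:,None]
def proj(n,P):
    c=C[n];Q=(np.atleast_2d(P)-c["T"][:3,3])@c["T"][:3,:3]
    return cv2.projectPoints(Q,np.zeros(3),np.zeros(3),c["intrinsics"],np.array([c["k1"],0,0,0,0.]))[0][:,0]
def tri(uvs):
    A=np.zeros((3,3));b=np.zeros(3)
    for n,uv in uvs.items():
        o,d=ray(n,uv);d=d[0]/np.linalg.norm(d[0]);M=np.eye(3)-np.outer(d,d);A+=M;b+=M@o
    return np.linalg.solve(A,b)
def hsv(p): return cv2.cvtColor(p,cv2.COLOR_RGB2HSV)
def blobs(m,amin=4):
    n,l,st,ce=cv2.connectedComponentsWithStats(m.astype(np.uint8),connectivity=4)
    return [(st[i,4],ce[i],l==i) for i in range(1,n) if st[i,4]>=amin]
E
python3 - <<'E'
from h import *
np.set_printoptions(precision=4,suppress=True)
for n,roi,roi2 in(("top",(370,190,435,255),(196,209,261,274)),("side",(300,235,365,300),(230,135,295,200))):
    z=np.load(f"pics/{n}0.npz");p=z["p"];h=hsv(p).astype(int);H,S,V=h[...,0],h[...,1],h[...,2]
    red=((H<10)|(H>170))&(S>120)&(V>100)
    m=np.zeros_like(red);m[roi[1]:roi[3],roi[0]:roi[2]]=1
    for a,c,_ in blobs(red&m):print(n,"red",a,c,plane(n,c,0.052), z["d"][int(c[1]),int(c[0])])
    m=np.zeros_like(red);m[roi2[1]:roi2[3],roi2[0]:roi2[2]]=1
    br=(H>14)&(H<32)&(S>90)&(V>80)&m
    for a,c,_ in blobs(br):print(n,"brass",a,c,plane(n,c,0.07))
    m=np.zeros_like(red);m[roi[1]:roi[3],roi[0]:roi[2]]=1
    wh=(S<40)&(V>150)&m
    for a,c,l in blobs(wh,20):
        print(n,"steel",a,c)
        print(cv2.minAreaRect(np.argwhere(l)[:,::-1].astype(np.float32)))
E
```

```text
top red 34 [395.4118 239.6471] [[ 0.5215 -0.2222  0.052 ]] 1.3438052
top red 39 [408.6923 240.    ] [[ 0.5215 -0.2611  0.052 ]] 1.3468641
top brass 46 [225.5    241.1739] [[0.5051 0.2686 0.07  ]]
top steel 325 [403.0892 217.1046]
((403.5, 222.5), (41.0, 13.0), 90.0)
side red 27 [309.963  264.2593] [[ 0.5253 -0.2219  0.052 ]] 0.97101265
side red 36 [314.5556 275.9444] [[ 0.5246 -0.261   0.052 ]] 0.94503945
side brass 48 [261.     156.5208] [[0.5075 0.264  0.07  ]]
side steel 371 [335.973  261.5148]
((330.79998779296875, 262.4000244140625), (13.281564712524414, 46.80170822143555), 71.56504821777344)
```

```bash
python3 - <<'E'
from h import *
np.set_printoptions(precision=4,suppress=True)
for n,roi,roi2 in(("top",(370,190,435,255),(196,209,261,274)),("side",(300,235,365,300),(230,135,295,200))):
    z=np.load(f"pics/{n}0.npz");p=z["p"];h=hsv(p).astype(int);H,S,V=h[...,0],h[...,1],h[...,2]
    m=np.zeros(H.shape,bool);m[roi[1]:roi[3],roi[0]:roi[2]]=1
    wh=(S<40)&(V>150)&m
    if n=="top":
        for v in range(203,242):
            u=np.where(wh[v])[0]
            if v in(204,206,208,210,212,219,223,227,231,235,241): print(v,u.min(),u.max(),plane(n,(u.mean(),v),0.070 if v<216 else 0.056))
    # collar
    m=np.zeros(H.shape,bool);m[roi2[1]:roi2[3],roi2[0]:roi2[2]]=1
    br=(H>12)&(H<34)&(S>80)&(V>60)
    wh=((V>150)&(S<60)|br)&m
    for a,c,l in blobs(wh,15):
        cs,_=cv2.findContours(l.astype(np.uint8),cv2.RETR_EXTERNAL,cv2.CHAIN_APPROX_NONE)
        k=cv2.convexHull(max(cs,key=len))
        M=cv2.moments(k);c2=np.array([M["m10"],M["m01"]])/M["m00"]
        e=cv2.fitEllipse(max(cs,key=len)) if len(cs[0])>5 else None
        print(n,"white",a,c,"hull",c2,plane(n,c2,0.05),e, plane(n,e[0],0.05) if e else "")
    x=p[roi2[1]:roi2[3],roi2[0]:roi2[2]]
    y=cv2.resize(x[15:50,12:47] if n=="top" else x[5:40,12:47],(560,560),interpolation=cv2.INTER_CUBIC);cv2.imwrite(f"pics/sp_{n}.png",y[...,::-1])
E
```

```text
204 397 410 [[ 0.6251 -0.2413  0.07  ]]
206 397 410 [[ 0.6193 -0.2413  0.07  ]]
208 397 410 [[ 0.6135 -0.2414  0.07  ]]
210 397 410 [[ 0.6077 -0.2415  0.07  ]]
212 397 410 [[ 0.6019 -0.2415  0.07  ]]
219 401 404 [[ 0.5822 -0.2415  0.056 ]]
223 401 404 [[ 0.5705 -0.2417  0.056 ]]
227 401 404 [[ 0.5588 -0.2418  0.056 ]]
231 401 404 [[ 0.5472 -0.2419  0.056 ]]
235 400 404 [[ 0.5355 -0.2406  0.056 ]]
241 400 405 [[ 0.5181 -0.2423  0.056 ]]
top white 305 [231.0885 245.6984] hull [228.3005 241.4046] [[0.5043 0.2643 0.05  ]] ((226.69871520996094, 240.6197967529297), (42.114444732666016, 43.07335662841797), 24.164825439453125) [[0.5065 0.269  0.05  ]]
top white 358 [226.1006 241.1983] hull [226.0928 241.2755] [[0.5045 0.2707 0.05  ]] ((226.08143615722656, 241.19569396972656), (20.513607025146484, 20.898746490478516), 44.607574462890625) [[0.5048 0.2707 0.05  ]]
side white 172 [261.5756 160.0872] hull [261.6023 159.8538] [[0.5089 0.271  0.05  ]] ((261.5902099609375, 159.88999938964844), (13.405424118041992, 16.320520401000977), 79.832275390625) [[0.5088 0.2708 0.05  ]]
side white 132 [259.3864 177.3788] hull [260.502 175.757] [[0.4853 0.1854 0.05  ]] ((261.77532958984375, 174.2110595703125), (10.960906982421875, 36.34782791137695), 87.46976470947266) [[0.4912 0.1919 0.05  ]]
```

View pics/sp_top.png

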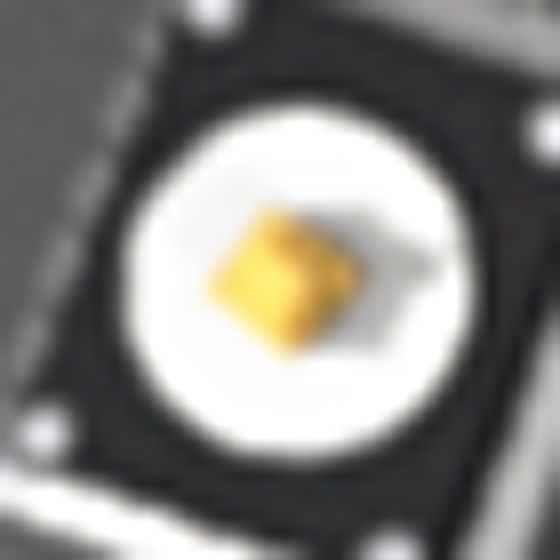

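View pics/sp_side.png

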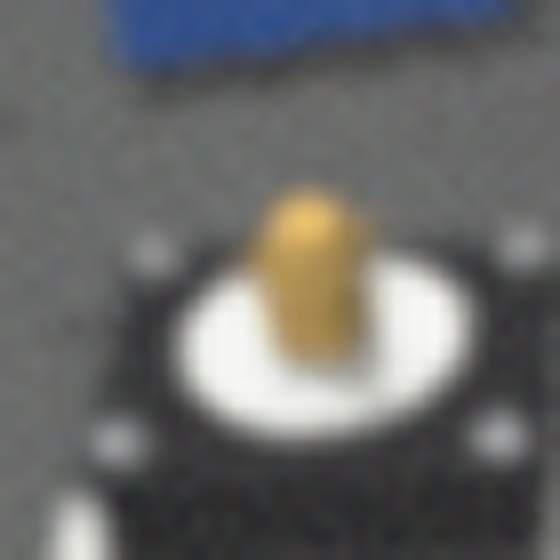

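```bash
python3 - <<'E'
from h import *
np.set_printoptions(precision=2,suppress=True)
for n,c0 in(("top",(226,241)),("side",(261,157))):
    P=np.mean([r.snapshot(n)[0].astype(float) for _ in range(6)],0)
    np.save(f"pics/avg_{n}.npy",P)
    x0,y0=c0[0]-12,c0[1]-14
    x=P[y0:y0+28,x0:x0+24].astype(np.float32)
    # brass-ness: yellow-ness (R-B)
    q=x[...,0]-x[...,2]
    print(n);print(q[4:24,4:22].astype(int))
    y=cv2.resize(x,None,fx=20,fy=20,interpolation=cv2.INTER_CUBIC).clip(0,255)
    Q=cv2.resize(q,None,fx=20,fy=20,interpolation=cv2.INTER_CUBIC)
    out=np.hstack([y[...,::-1][:,:480],cv2.cvtColor((Q*1.5).clip(0,255),cv2.COLOR_GRAY2BGR)[:,:300]]) if 0 else y[...,::-1].copy()
    for f in(.25,.4,.55):
        m=(Q>f*Q.max()).astype(np.uint8);cs,_=cv2.findContours(m,cv2.RETR_EXTERNAL,cv2.CHAIN_APPROX_NONE);c=max(cs,key=cv2.contourArea)
        print(f,cv2.minAreaRect(c),cv2.contourArea(c)/400)
        cv2.drawContours(out,[c],-1,(255*(f<.3),255*(f==.4),255*(f>.5)),1)
    cv2.imwrite(f"pics/spb_{n}.png",out)
print(r.observe()["time"])
E
```

```text
top
[[ -1  -1   0   0   2   4   4   5   3   2   5   3   2   0   0   0  -1  -1]
 [ -1  -1   1   3   5   3   0   0   0   0   0   2   2   3   2   0  -1  -1]
 [  0   2   2   3   2   0   0   0   1   1   0   0   0   0   3   4   0  -1]
 [  1   2   2   2   1   1   0   0   0   0   0   0   0   0   0   3   4   1]
 [  3   2   2   1   1   0   0  -1  -1   0   0   1   1   1   0   0   3   4]
 [  2   2   1   1   0   5  15   9   0  -1   0   1   2   2   0   0   0   3]
 [  1   1   1   0   1  20  73  79  43  11   1   1   3   2   2   0   0   0]
 [  1   1   0  -1   8  66 127 136 105  64  22   3   1   2   4   2   1   0]
 [  0   0   0   5  43 111 144 144 131 114  74  34   7   2   3   3   2   2]
 [  0   0   1  30  98 134 138 144 141 124 115  97  35   9   3   3   3   4]
 [  0   0  15  81 136 139 132 134 144 129 119 116  49   8   2   2   3   2]
 [  0   1  21  81 128 138 134 137 145 128 104  78  26   3   1   3   2   1]
 [  0   0   3  18  67 118 139 145 143 117  72  30   7   0   2   2   0   0]
 [  0   0  -1  -2   9  59 114 147 140  93  37   8   1   1   3   1   0   0]
 [  0   0   0  -1  -2   6  44 106 101  49  12 
[... 2029 characters left out ...]

 [  1   3   3   2   1   1   2   2   1   3   3   3   4   4   4   4   2   0]
 [  1   1   2   4   2   2   3   2   2   2   3   3   4   2   3   1   0  -1]
 [  0   0   0   2   4   3   3   3   4   3   2   1   1   0   0   1   0  -2]]
0.25 ((242.96600341796875, 284.4864501953125), (157.67242431640625, 217.48924255371094), 5.767889022827148) 66.48375
0.4 ((240.51348876953125, 283.89215087890625), (133.91720581054688, 200.65866088867188), 4.5288238525390625) 51.87375
0.55 ((238.8609619140625, 280.57513427734375), (107.93478393554688, 182.31919860839844), 4.356975078582764) 38.0575
0.7[ WARN:0@15.531] global loadsave.cpp:1063 imwrite_ Unsupported depth image for selected encoder is fallbacked to CV_8U.
```

View pics/spb_top.png

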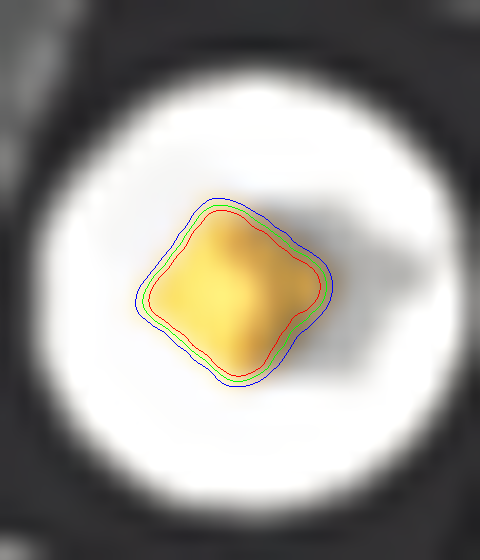

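View pics/spb_side.png

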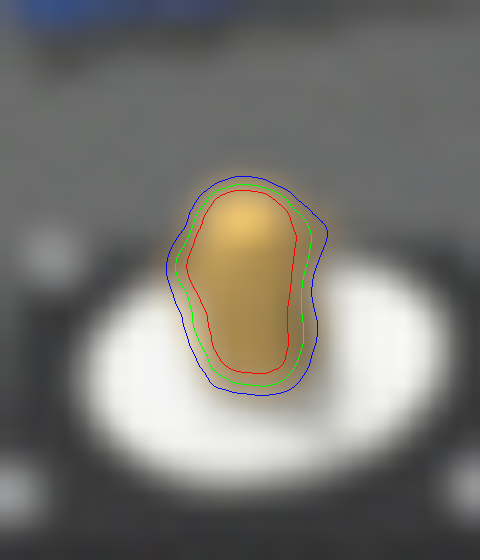

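```bash
python3 - <<'E' 2>/dev/null
from h import *
np.set_printoptions(precision=2,suppress=True)
P=np.load("pics/avg_top.npy");x0,y0=214,227
q=(P[...,0]-P[...,2])[y0:y0+28,x0:x0+24].astype(np.float32)
Q=cv2.resize(q,None,fx=20,fy=20,interpolation=cv2.INTER_CUBIC)
for f in(.3,.4,.5,.6):
    cs,_=cv2.findContours((Q>f*140).astype(np.uint8),cv2.RETR_EXTERNAL,cv2.CHAIN_APPROX_NONE)
    c=max(cs,key=cv2.contourArea)[:,0].astype(np.float32)
    M=c.mean(0);d=c-M
    th=np.deg2rad(38);a=d@[np.cos(th),np.sin(th)];b=d@[-np.sin(th),np.cos(th)]
    for nm,s in(("+a",(a>0)&(abs(b)<40)),("-a",(a<0)&(abs(b)<40)),("+b",(b>0)&(abs(a)<40)),("-b",(b<0)&(abs(a)<40))):
        vx,vy,cx,cy=cv2.fitLine(c[s],cv2.DIST_HUBER,0,.01,.01).ravel()
        px=np.array([[cx,cy],[cx+vx*20,cy+vy*20]])/20-.5+[x0+.025,y0+.025]
        w=plane("top",px,.062);e=w[1]-w[0]
        print(f,nm,"img",np.rad2deg(np.arctan2(vy,vx))%90,"world",np.rad2deg(np.arctan2(e[1],e[0]))%90)
# stage: black-plate corner screws & aluminium base outline
p=P.astype(np.uint8);h=hsv(p).astype(int);roi=np.zeros(h.shape[:2],bool);roi[209:274,196:261]=1
m=(h[...,2]>140)&(h[...,1]<70)&roi
m=m.astype(np.uint8)
pts=np.argwhere(m)[:,::-1].astype(np.float32);rc=cv2.minAreaRect(pts);print(rc)
bx=cv2.boxPoints(rc);w=plane("top",bx,.01);print(np.c_[w*1000]);
for i in range(4):
    e=w[(i+1)%4]-w[i];print(np.linalg.norm(e)*1000,np.rad2deg(np.arctan2(e[1],e[0]))%90)
for a,c,l in blobs(m.astype(bool),3): print(a,c,plane("top",c,.046))
# obstacles
for nm,c,z in(("mirror",(317,214),.1),("lens",(315,266),.07),("sensor",(273,150),.1)): print(nm,plane("top",c,z))
E
```

```text
0.3 +a img 40.058918 world 51.863041266485446
0.3 -a img 36.12516 world 55.928387454735415
0.3 +b img 40.104965 world 51.68116464335401
0.3 -b img 36.34623 world 55.352094733451
0.4 +a img 39.868538 world 52.0583113987694
0.4 -a img 35.969257 world 56.085107721788845
0.4 +b img 40.430458 world 51.36035429421648
0.4 -b img 35.946754 world 55.74612566370608
0.5 +a img 38.91706 world 53.026755125734184
0.5 -a img 35.7945 world 56.26130428889482
0.5 +b img 40.407707 world 51.38176396704662
0.5 -b img 36.673225 world 55.03106510870657
0.6 +a img 36.874207 world 55.1036029206543
0.6 -a img 36.318806 world 55.72727953475015
0.6 +b img 40.694588 world 51.099394287644
0.6 -b img 37.33195 world 54.38251713583496
((228.2970428466797, 241.47030639648438), (34.17555236816406, 41.51795959472656), 20.85445785522461)
[[462.35 339.5   10.  ]
 [579.22 300.4   10.  ]
 [545.12 203.41  10.  ]
 [428.57 243.15  10.  ]]
123.23794894636231 71.50240101888306
102.81117355662904 70.62946080371853
123.14595594101944 71.17257691022556
102.10096931052466 70.6761625924001
361 [230.98 244.6 ] [[0.5  0.26 0.05]]
321 [226.28 241.3 ] [[0.5  0.27 0.05]]
8 [242.12 231.88] [[0.53 0.23 0.05]]
mirror [[0.59 0.01 0.1 ]]
lens [[0.44 0.01 0.07]]
sensor [[0.77 0.14 0.1 ]]
```

```bash
cat >> h.py <<'E'
from scipy.spatial.transform import Rotation as R
def st(target=None,yaw=None):
    s=r.observe();M=R.from_quat(s["tool_rot"]).as_matrix()
    hz=np.rad2deg(np.arctan2(M[1,2],M[0,2]))
    print("t",round(s["time"],2),"pos",s["ee_pos"]*1000,"zhead",round(hz,2),"tooly",M[:,1],"F",s["ft_force"],"T",s["ft_torque"],"g",round(s["grip_width"],4),"q6",round(s["qpos"][5],3),"q1",round(s["qpos"][0],3))
    if target is not None: print("shift tool mm",(M.T@(np.array(target)-s["ee_pos"]))*1000)
    if yaw is not None:
        e=(yaw-hz+90)%180-90; print("head err(world ccw)",e,"turn about tool y",-e)
E
python3 - <<'E'
from h import *
np.set_printoptions(precision=3,suppress=True)
print(R.from_quat(r.observe()["tool_rot"]).as_matrix())
st([.523,-.2415,.231],90)
E
```

```text
[[-0.918 -0.    -0.396]
 [ 0.396  0.    -0.918]
 [ 0.    -1.    -0.   ]]
t 0.7 pos [247.267 573.991 230.578] zhead -113.31 tooly [-0.  0. -1.] F [ 0.909 -0.141 -0.027] T [ 0.019  0.065 -0.015] g 1.0039 q6 -0.259 q1 1.423
shift tool mm [-575.923   -0.486  639.819]
head err(world ccw) 23.310071390230803 turn about tool y -23.310071390230803
```

Request:
send_rows(series=[[0,0,0,-7.8],[0,0,0,-7.8],[0,0,0,-7.7],[0,0,0,0]], gripper=1)

```text
time: 1.1
ee_pos: [0.2472, 0.574, 0.2306]
tool_rot: [-0.005, 0.707, -0.707, 0.005]
ft_force: [0.4, -0.0, -0.2]
grip_width: 1.001
```

Request:
send_rows(series=[[-12,0,36,0],[-12,0,36,0],[-12,0,36,0],[-12,0,36,0],[-12,0,36,0],[-12,0,36,0],[-12,0,36,0],[-12,0,36,0],[-12,0,36,0],[-12,0,36,0],[-12,0,36,0],[-12,0,36,0],[-12,0,36,0],[-12,0,36,0],[-12,0,36,0],[-12,0,36,0],[-12,0,36,0],[-12,0,36,0],[-12,0,36,0],[-12,0,36,0]])

```text
time: 3.1
ee_pos: [0.4839, -0.1738, 0.2333]
tool_rot: [0.02, 0.709, -0.704, -0.01]
ft_force: [0.6, -0.2, 1.1]
grip_width: 1.0
```

```bash
python3 - <<'E'
from h import *
np.set_printoptions(precision=3,suppress=True)
st([.523,-.2415,.15],90)
E
```

```text
t 3.1 pos [ 483.917 -173.815  233.284] zhead -92.42 tooly [ 0.013  0.007 -1.   ] F [ 0.602 -0.191  1.089] T [ 0.021 -0.069 -0.001] g 1.0003 q6 1.565 q1 -0.033
shift tool mm [-40.816  83.337  66.589]
head err(world ccw) 2.4206462932826867 turn about tool y -2.4206462932826867
```

Request:
send_rows(series=[[0,0,0,0],[0,0,0,0]])

```text
time: 3.3
ee_pos: [0.4845, -0.178, 0.2327]
tool_rot: [0.024, 0.709, -0.704, -0.015]
ft_force: [-0.2, 0.2, -0.1]
grip_width: 1.001
```

```bash
python3 - <<'E'
from h import *
np.set_printoptions(precision=4,suppress=True)
st([.523,-.2415,.15],90)
E
```

```text
t 3.3 pos [ 484.4944 -177.9521  232.696 ] zhead -93.14 tooly [ 0.0129  0.0062 -0.9999] F [-0.2487  0.2416 -0.0833] T [-0.0093 -0.0131 -0.0155] g 1.0007 q6 1.561 q1 -0.041
shift tool mm [-40.889   82.7887  61.9174]
head err(world ccw) 3.135635763074447 turn about tool y -3.135635763074447
```

Request:
send_rows(series=[[0,0,0,-3.1],[0,0,0,0],[-5,4,8,0],[-7,7,11,0],[-8,10,13,0],[-8,10,13,0],[-6,7,11,0],[-4,4,7,0],[0,0,0,0]])

```text
time: 4.2
ee_pos: [0.5259, -0.2434, 0.1859]
tool_rot: [0.005, 0.71, -0.705, 0.003]
ft_force: [1.0, -0.1, -0.5]
grip_width: 0.999
```

```bash
python3 - <<'E'
from h import *
np.set_printoptions(precision=4,suppress=True)
st([.523,-.2415,.10],90)
for n in("top","side"):
    p,d=r.snapshot(n);np.savez(f"pics/{n}1.npz",p=p,d=d);u,v=proj(n,[.523,-.2415,.08])[0].astype(int)
    cv2.imwrite(f"pics/{n}1.png",cv2.resize(p[v-45:v+45,u-45:u+45],(450,450),interpolation=cv2.INTER_CUBIC)[...,::-1])
cv2.imwrite("pics/v1.png",np.hstack([cv2.imread("pics/top1.png"),cv2.imread("pics/side1.png")])[:, :800])
E
```

```text
t 4.2 pos [ 525.9164 -243.416   185.9001] zhead -90.22 tooly [ 0.0115  0.0072 -0.9999] F [ 1.0024 -0.0956 -0.4653] T [-0.047   0.0313  0.027 ] g 0.9994 q6 1.731 q1 -0.159
shift tool mm [ 3.9074 85.8725 -1.2807]
head err(world ccw) 0.21621574108326058 turn about tool y -0.21621574108326058
```

View pics/v1.png

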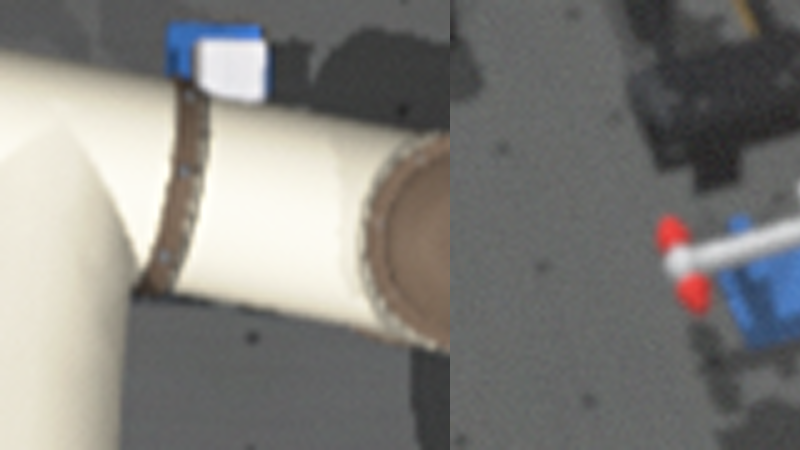

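Request:
send_rows(series=[[1,15,-0.2,0],[1,25,-0.2,0],[1,25,-0.2,0],[0.6,25,-0.3,0],[0,20,0,0],[0,12,0,0],[0,0,0,0]])

```text
time: 5.0
ee_pos: [0.5269, -0.2394, 0.0677]
tool_rot: [0.009, 0.709, -0.706, 0.009]
ft_force: [0.3, -0.5, 1.0]
grip_width: 1.001
```

```bash
python3 - <<'E'
from h import *
np.set_printoptions(precision=4,suppress=True)
st([.524,-.2415,.041],90)
for n in("side",):
    p,d=r.snapshot(n);u,v=proj(n,[.523,-.2415,.08])[0].astype(int)
    cv2.imwrite(f"pics/{n}2.png",cv2.resize(p[v-50:v+50,u-50:u+50],(600,600),interpolation=cv2.INTER_CUBIC)[...,::-1])
E
```

```text
t 5.0 pos [ 526.8995 -239.3729   67.7116] zhead -89.94 tooly [ 0.0255  0.0043 -0.9997] F [ 0.3461 -0.4934  1.0431] T [-0.0104  0.0349 -0.026 ] g 1.0012 q6 1.731 q1 -0.151
shift tool mm [ 3.5825 26.6195  2.2387]
head err(world ccw) -0.05721469943222246 turn about tool y 0.05721469943222246
```

View pics/side2.png

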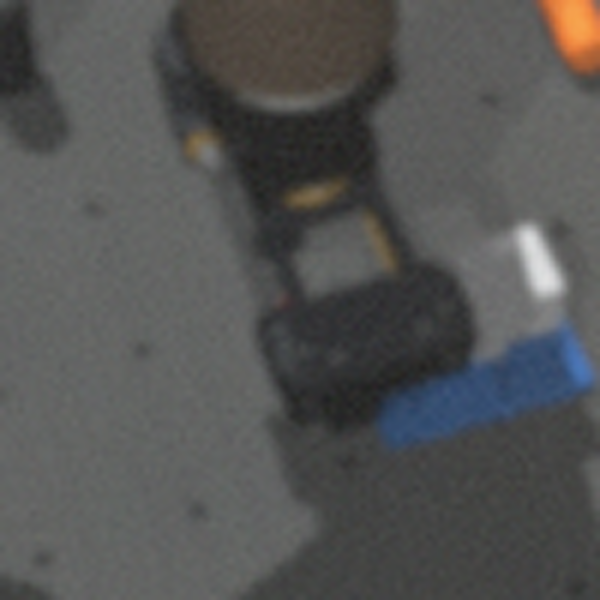

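Request:
send_rows(series=[[1,6,0.6,0],[1,7,0.6,0],[1,7,0.6,0],[0.6,6,0.4,0],[0,0,0,0]])

```text
time: 5.55
ee_pos: [0.5271, -0.2423, 0.0444]
tool_rot: [0.012, 0.708, -0.706, 0.013]
ft_force: [-0.5, 1.2, 0.6]
grip_width: 0.999
```

```bash
python3 - <<'E'
from h import *
np.set_printoptions(precision=4,suppress=True)
st([.524,-.2415,.041],90)
E
```

```text
t 5.55 pos [ 527.0533 -242.3252   44.4371] zhead -89.89 tooly [ 0.0348  0.0021 -0.9994] F [-0.4742  1.1723  0.5664] T [-0.0372  0.0622 -0.0312] g 0.9994 q6 1.737 q1 -0.156
shift tool mm [ 3.1696  3.3303 -0.8243]
head err(world ccw) -0.11386754565154433 turn about tool y 0.11386754565154433
```

Request:
send_rows(series=[[2.5,1.5,-0.4,0],[2.5,1.5,-0.4,0],[0,0,0,0]])

```text
time: 5.85
ee_pos: [0.5218, -0.2416, 0.041]
tool_rot: [0.012, 0.708, -0.706, 0.013]
ft_force: [-0.3, 0.5, -0.1]
grip_width: 0.999
```

```bash
python3 - <<'E'
from h import *
np.set_printoptions(precision=4,suppress=True)
st([.524,-.2415,.041],90)
E
```

```text
t 5.85 pos [ 521.811  -241.6047   41.0179] zhead -89.89 tooly [ 0.0348  0.002  -0.9994] F [-0.2722  0.5414 -0.1444] T [-0.1217  0.0931  0.0021] g 0.9994 q6 1.738 q1 -0.156
shift tool mm [-2.1872  0.0943 -0.1004]
head err(world ccw) -0.11072714115550752 turn about tool y 0.11072714115550752
```

Request:
send_rows(series=[[-1.5,0,0,0],[0,0,0,0],[0,0,0,0],[0,0,0,0],[0,0,0,0],[0,0,0,0],[0,0,0,0],[0,0,0,0]], gripper=0.6, force=30)

```text
time: 6.65
ee_pos: [0.524, -0.2417, 0.0418]
tool_rot: [0.012, 0.708, -0.706, 0.014]
ft_force: [0.2, -0.2, -0.2]
grip_width: 0.632
```

```bash
python3 - <<'E'
from h import *
np.set_printoptions(precision=4,suppress=True)
st([.5232,-.2415,.041],90)
E
```

```text
t 6.65 pos [ 523.9946 -241.6729   41.7572] zhead -89.86 tooly [ 0.0363  0.0015 -0.9993] F [ 0.194  -0.2322 -0.1954] T [-0.0701  0.0277  0.0286] g 0.6319 q6 1.737 q1 -0.155
shift tool mm [ 0.8211  0.7281 -0.1739]
head err(world ccw) -0.14490843702196798 turn about tool y 0.14490843702196798
```

Request:
send_rows(series=[[0,0,0,0],[0,0,0,0],[0,0,0,0],[0,0,0,0]], gripper=0.55, force=60)

```text
time: 7.05
ee_pos: [0.524, -0.2417, 0.0418]
tool_rot: [0.012, 0.708, -0.706, 0.014]
ft_force: [-0.4, -0.2, -0.2]
grip_width: 0.63
```

Request:
send_rows(series=[[0,-3,0,0],[0,-5,0,0],[0,-8,0,0],[0,-10,0,0],[0,-10,0,0],[0,-10,0,0],[0,0,0,0],[0,0,0,0]])

```text
time: 7.85
ee_pos: [0.5197, -0.2411, 0.0906]
tool_rot: [0.011, 0.708, -0.706, 0.011]
ft_force: [-0.5, -0.3, -3.5]
grip_width: 0.624
```

```bash
python3 - <<'E'
from h import *
np.set_printoptions(precision=4,suppress=True)
st([.5232,-.2415,.18],90)
p,d=r.snapshot("side");u,v=proj("side",[.56,-.2415,.1])[0].astype(int)
cv2.imwrite(f"pics/side3.png",cv2.resize(p[v-50:v+50,u-50:u+50],(600,600),interpolation=cv2.INTER_CUBIC)[...,::-1])
E
```

```text
t 7.85 pos [ 519.7411 -241.0907   90.5903] zhead -89.94 tooly [ 0.0311  0.0034 -0.9995] F [-0.4854 -0.2872 -3.5297] T [-0.0193  0.3014  0.0486] g 0.624 q6 1.736 q1 -0.156
shift tool mm [ -6.2361 -89.2599   0.1083]
head err(world ccw) -0.06447312597651944 turn about tool y 0.06447312597651944
```

View pics/side3.png

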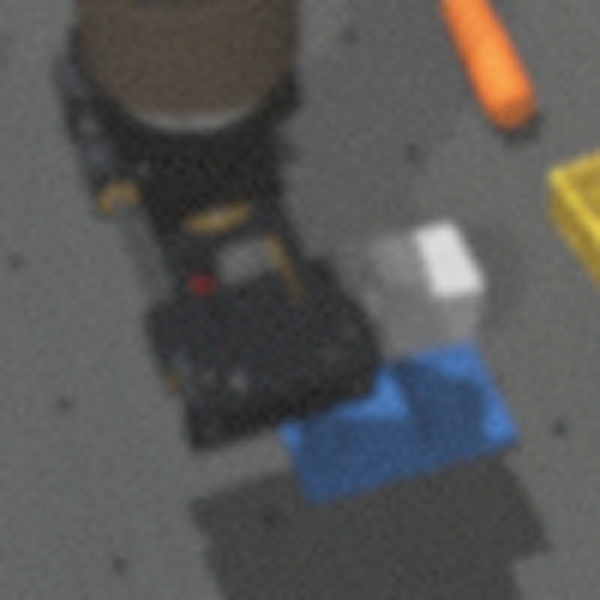

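Request:
send_rows(series=[[0,-10,0,0],[-0.5,-15,0,0],[-0.5,-15,0,0],[-0.5,-15,0,0],[-0.5,-15,0,0],[-0.5,-15,0,0],[-0.5,-15,0,0],[-0.5,-15,0,0],[-0.5,-15,0,0],[-0.5,-15,0,0],[-0.5,-15,0,0],[-0.5,-15,0,0],[0,-8,0,0],[0,0,0,0],[0,0,0,0]])

```text
time: 9.4
ee_pos: [0.5158, -0.2409, 0.2817]
tool_rot: [0.007, 0.709, -0.705, 0.007]
ft_force: [-0.2, 0.7, -3.4]
grip_width: 0.623
```

```bash
python3 - <<'E'
from h import *
np.set_printoptions(precision=4,suppress=True)
st([.5232,-.2415,.27],90)
p,d=r.snapshot("side");u,v=proj("side",[.56,-.2415,.25])[0].astype(int)
cv2.imwrite(f"pics/side4.png",cv2.resize(p[v-60:v+60,u-60:u+60],(600,600),interpolation=cv2.INTER_CUBIC)[...,::-1])
E
```

```text
t 9.4 pos [ 515.7958 -240.8736  281.6778] zhead -89.99 tooly [ 0.0206  0.0066 -0.9998] F [-0.2433  0.7017 -3.4454] T [-0.0476  0.2302  0.0707] g 0.6229 q6 1.732 q1 -0.158
shift tool mm [-7.1622 11.8234  0.7045]
head err(world ccw) -0.00861397727419444 turn about tool y 0.00861397727419444
```

View pics/side4.png

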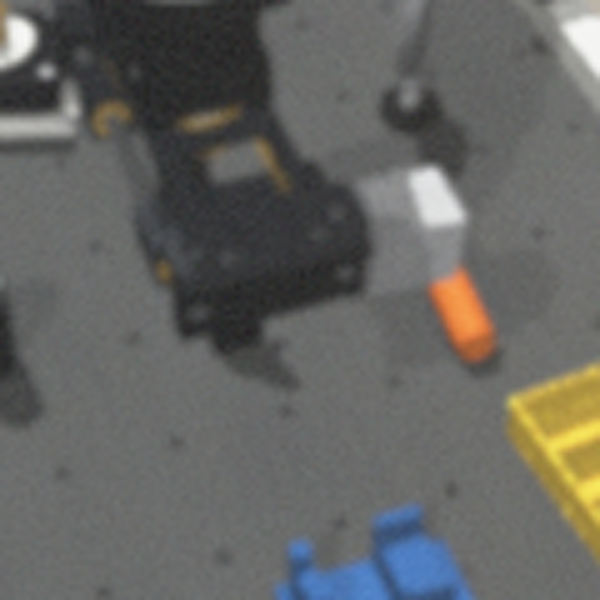

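The key is level and high above its rest. Now I'll ease the grip in steps.

Request:
send_rows(series=[[0,0,0,0],[0,0,0,0],[0,0,0,0]], force=30)

```text
time: 9.75
ee_pos: [0.5151, -0.2406, 0.2795]
tool_rot: [0.006, 0.71, -0.704, 0.006]
ft_force: [0.3, -0.5, -3.2]
grip_width: 0.632
```

Request:
send_rows(series=[[0,0,0,0],[0,0,0,0],[0,0,0,0]], force=20)

```text
time: 10.05
ee_pos: [0.5148, -0.2404, 0.2784]
tool_rot: [0.005, 0.71, -0.704, 0.005]
ft_force: [1.0, 0.0, -3.9]
grip_width: 0.64
```

```bash
python3 - <<'E'
from h import *
np.set_printoptions(precision=4,suppress=True)
st()
p,d=r.snapshot("side");u,v=proj("side",[.56,-.2415,.22])[0].astype(int)
cv2.imwrite(f"pics/side5.png",cv2.resize(p[v-60:v+60,u-60:u+60],(600,600),interpolation=cv2.INTER_CUBIC)[...,::-1])
E
```

```text
t 10.05 pos [ 514.7599 -240.4488  278.4404] zhead -90.0 tooly [ 0.015   0.0082 -0.9999] F [ 0.9724  0.0016 -3.8708] T [-0.0803 -0.0667 -0.0026] g 0.6402 q6 1.732 q1 -0.158
```

View pics/side5.png

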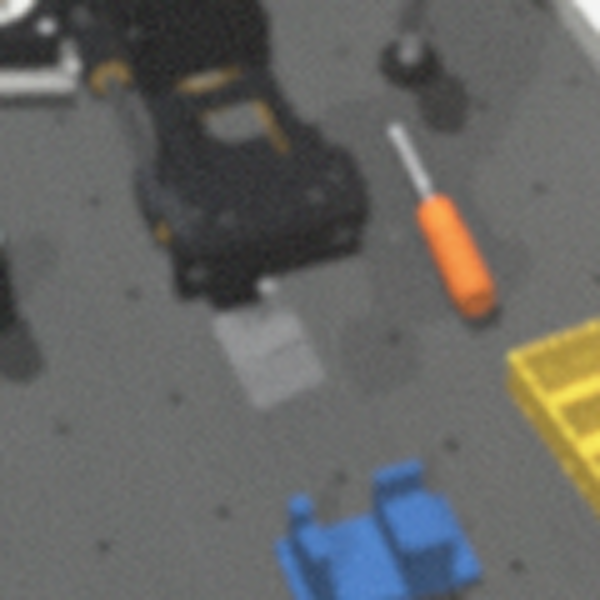

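Request:
send_rows(series=[[0,0,0,0],[0,0,0,0],[0,0,0,0],[0,0,0,0]], force=12)

```text
time: 10.5
ee_pos: [0.5154, -0.2406, 0.2789]
tool_rot: [0.006, 0.71, -0.704, 0.006]
ft_force: [0.4, -0.2, -2.9]
grip_width: 0.642
```

Request:
send_rows(series=[[0,0,0,0],[0,0,0,0],[0,0,0,0],[0,0,0,0],[0,0,0,0],[0,0,0,0],[0,0,0,0],[0,0,0,0],[0,0,0,0],[0,0,0,0]], force=8)

```text
time: 11.5
ee_pos: [0.5155, -0.2406, 0.2791]
tool_rot: [0.006, 0.71, -0.704, 0.006]
ft_force: [-0.1, -0.7, -3.0]
grip_width: 0.639
```

```bash
python3 - <<'E'
from h import *
np.set_printoptions(precision=4,suppress=True)
st()
p,d=r.snapshot("side");u,v=proj("side",[.53,-.2415,.2])[0].astype(int)
cv2.imwrite(f"pics/side6.png",cv2.resize(p[v-60:v+60,u-60:u+60],(600,600),interpolation=cv2.INTER_CUBIC)[...,::-1])
E
```

```text
t 11.5 pos [ 515.4664 -240.5786  279.0873] zhead -90.0 tooly [ 0.0175  0.0077 -0.9998] F [-0.0996 -0.6827 -2.9577] T [-0.1172  0.0623  0.0056] g 0.6394 q6 1.732 q1 -0.158
```

View pics/side6.png

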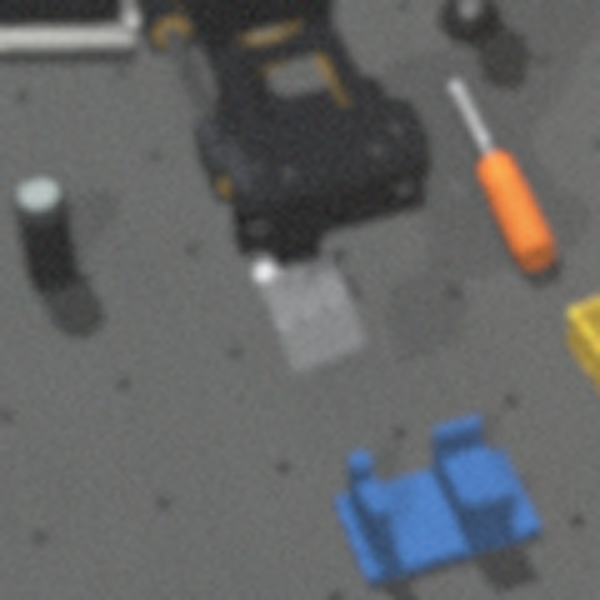

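Request:
send_rows(series=[[0,0,0,0],[0,0,0,0],[0,0,0,0],[0,0,0,0],[0,0,0,0],[0,0,0,0]], force=60)

```text
time: 12.15
ee_pos: [0.5154, -0.2406, 0.2791]
tool_rot: [0.006, 0.71, -0.704, 0.006]
ft_force: [-0.6, -0.5, -2.0]
grip_width: 0.626
```

```bash
python3 - <<'E'
from h import *
np.set_printoptions(precision=4,suppress=True)
st()
ps=np.mean([r.snapshot("side")[0].astype(float) for _ in range(3)],0)
p=ps.astype(np.uint8)
u,v=proj("side",[.53,-.2415,.19])[0].astype(int);print(u,v)
cv2.imwrite(f"pics/side7.png",cv2.resize(p[v-30:v+30,u-30:u+30],(600,600),interpolation=cv2.INTER_CUBIC)[...,::-1])
np.save("pics/side7.npy",ps)
E
```

```text
t 12.15 pos [ 515.4477 -240.5718  279.087 ] zhead -90.0 tooly [ 0.0175  0.0077 -0.9998] F [-0.6453 -0.5265 -2.0289] T [-0.1113  0.0741  0.0128] g 0.6261 q6 1.732 q1 -0.158
312 234
```

View pics/side7.png

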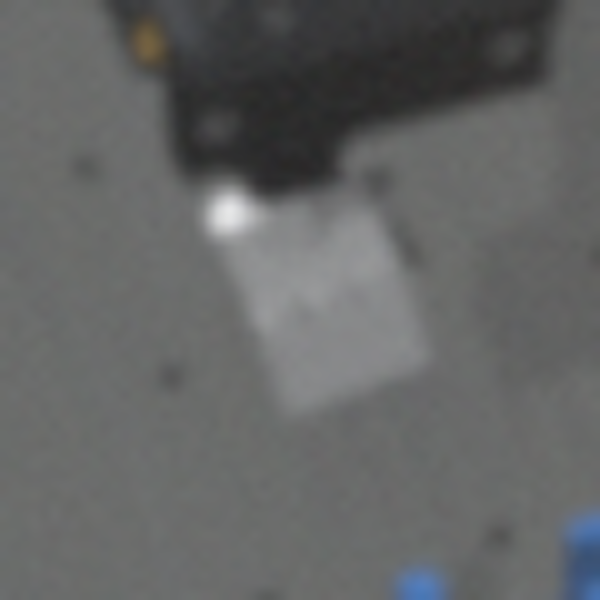

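```bash
python3 - <<'E'
from h import *
np.set_printoptions(precision=4,suppress=True)
z=np.array([[265,330],[410,275],[290,415],[430,360]])/10.+[282-.45,204-.45]
o,d=ray("side",z);P=o+d*((-.2586-o[1])/d[:,1])[:,None];print(P)
zg=.279+.011
for ang in(-5,0,5):
    a=np.deg2rad(ang);ax=np.array([np.sin(a),0,-np.cos(a)]);pr=np.array([np.cos(a),0,np.sin(a)])
    O=np.array([.5152+.002,-.2406,zg])
    print(ang,(proj("side",[O+ax*.07-[0,.018,0]-.018*pr,O+ax*.07-[0,.018,0]+.018*pr,O+ax*.11-[0,.018,0]-.018*pr,O+ax*.11-[0,.018,0]+.018*pr])-[282-.45,204-.45])*10)
E
```

```text
[[ 0.5136 -0.2586  0.208 ]
 [ 0.5487 -0.2586  0.213 ]
 [ 0.5185 -0.2586  0.1757]
 [ 0.5534 -0.2586  0.1813]]
-5 [[176.2981 313.1585]
 [328.1039 280.8909]
 [170.821  430.989 ]
 [318.003  398.3658]]
0 [[202.3618 311.5353]
 [353.6983 269.9836]
 [210.4453 425.4527]
 [356.892  384.1875]]
5 [[228.7443 308.1958]
 [378.6599 257.6669]
 [250.1764 417.4915]
 [395.0681 367.8796]]
```

The key has swung down, but the face corners put it about 9° off plumb towards +x. I'll ease the grip again and dither gently along x so it settles.

Request:
send_rows(series=[[0,0,0,0],[0,0,0,0],[0,0,0,0],[0,0,0,0]], force=6)

```text
time: 12.7
ee_pos: [0.5154, -0.2406, 0.2791]
tool_rot: [0.006, 0.71, -0.704, 0.006]
ft_force: [0.6, -0.4, -3.3]
grip_width: 0.642
```

Request:
send_rows(series=[[-4,0,0,0],[4,0,0,0],[-4,0,0,0],[4,0,0,0],[-3,0,0,0],[3,0,0,0],[-2,0,0,0],[2,0,0,0],[-1,0,0,0],[1,0,0,0],[0,0,0,0],[0,0,0,0]])

```text
time: 13.9
ee_pos: [0.5156, -0.2406, 0.2792]
tool_rot: [0.006, 0.71, -0.704, 0.006]
ft_force: [-0.1, -0.4, -2.4]
grip_width: 0.64
```

```bash
python3 - <<'E'
from h import *
np.set_printoptions(precision=4,suppress=True)
st()
p=r.snapshot("side")[0]
cv2.imwrite(f"pics/side8.png",cv2.resize(p[204:264,282:342],(600,600),interpolation=cv2.INTER_CUBIC)[...,::-1])
E
```

```text
t 13.9 pos [ 515.6048 -240.5846  279.1879] zhead -90.0 tooly [ 0.0181  0.0077 -0.9998] F [-0.1103 -0.4202 -2.3917] T [-0.0106  0.1329 -0.0044] g 0.6402 q6 1.732 q1 -0.158
```

View pics/side8.png

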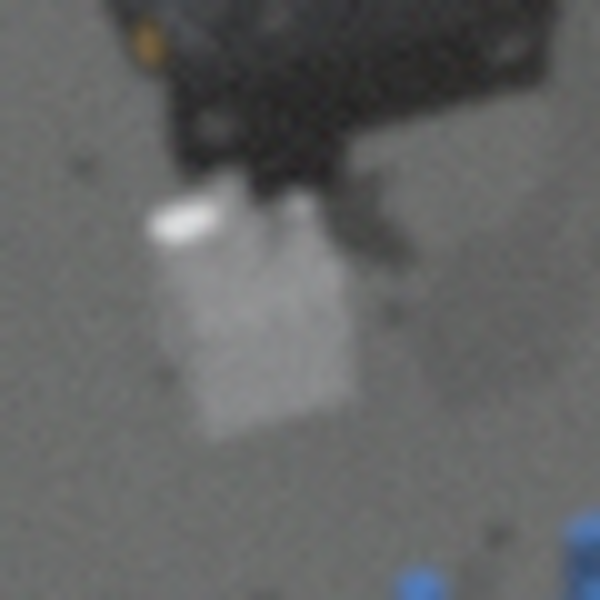

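Request:
send_rows(series=[[0,0,0,0],[0,0,0,0],[0,0,0,0],[0,0,0,0],[0,0,0,0]], force=60)

```text
time: 14.45
ee_pos: [0.5155, -0.2406, 0.2791]
tool_rot: [0.006, 0.71, -0.704, 0.006]
ft_force: [-0.5, -0.0, -3.5]
grip_width: 0.629
```

```bash
python3 - <<'E'
from h import *
np.set_printoptions(precision=4,suppress=True)
st([.5068,.2707,.27],53.5)
ps=np.mean([r.snapshot("side")[0].astype(float) for _ in range(3)],0)
cv2.imwrite(f"pics/side9.png",cv2.resize(ps.astype(np.uint8)[204:264,282:342],(600,600),interpolation=cv2.INTER_CUBIC)[...,::-1])
E
```

```text
t 14.45 pos [ 515.5186 -240.5705  279.1412] zhead -90.0 tooly [ 0.0177  0.0077 -0.9998] F [-0.4561 -0.0359 -3.5194] T [-0.0814  0.0399 -0.0201] g 0.6291 q6 1.732 q1 -0.158
shift tool mm [   8.9569   12.9444 -511.1842]
head err(world ccw) -36.49907151271219 turn about tool y 36.49907151271219
```

View pics/side9.png

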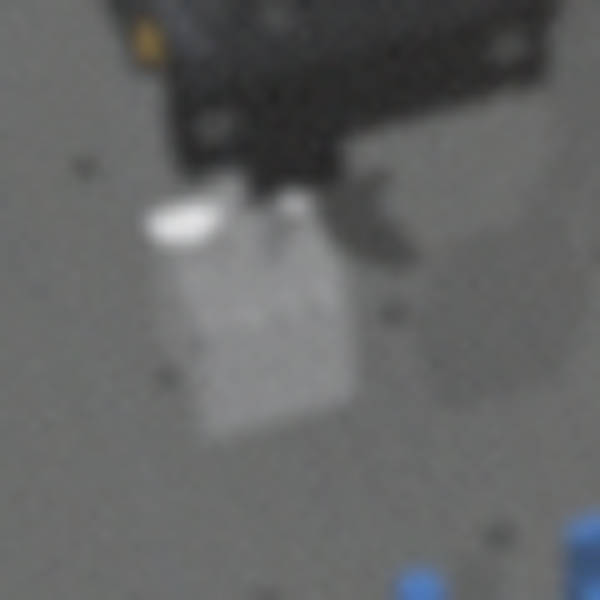

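Request:
send_rows(series=[[0,0,-10,0],[0,0,-18,0],[0,0,-26,0],[0,0,-28,0],[0,0,-28,0],[0,0,-28,0],[0,0,-28,0],[0,0,-28,0],[0,0,-28,0],[0,0,-28,0],[0,0,-28,0],[0,0,-28,0],[0,0,-28,0],[0,0,-28,0],[0,0,-28,0],[0,0,-28,0],[0,0,-25,0],[0,0,-18,0],[0,0,-10,0],[0,0,0,0]])

```text
time: 16.6
ee_pos: [0.5092, 0.2586, 0.2852]
tool_rot: [0.006, 0.711, -0.703, 0.008]
ft_force: [0.2, 0.2, -2.8]
grip_width: 0.63
```

```bash
python3 - <<'E'
from h import *
np.set_printoptions(precision=4,suppress=True)
st([.5068,.2707,.27],53.5)
E
```

```text
t 16.6 pos [509.1901 258.5918 285.1998] zhead -89.83 tooly [ 0.0203  0.0125 -0.9997] F [ 0.2256  0.1756 -2.7554] T [-0.1211  0.0416  0.0171] g 0.6297 q6 0.816 q1 0.756
shift tool mm [  2.6653  15.2978 -11.9259]
head err(world ccw) -36.67284047918133 turn about tool y 36.67284047918133
```

Request:
send_rows(series=[[0,0,0,-5],[0,0,0,-7],[0,0,0,-7],[0,0,0,-7],[0,0,0,-7],[0,0,0,-7],[0,0,0,-7],[0,0,0,-6.3],[0,0,0,0],[0,0,0,0]])

```text
time: 17.6
ee_pos: [0.5083, 0.248, 0.2856]
tool_rot: [0.319, -0.627, 0.628, -0.332]
ft_force: [0.8, -0.4, -2.8]
grip_width: 0.625
```

```bash
python3 - <<'E'
from h import *
np.set_printoptions(precision=4,suppress=True)
st([.5068,.2707,.21],-36.5)
E
```

```text
t 17.6 pos [508.2516 247.9841 285.6174] zhead -35.12 tooly [ 0.0167  0.0075 -0.9998] F [ 0.8361 -0.3761 -2.8371] T [-0.1278 -0.0848 -0.0254] g 0.6253 q6 1.783 q1 0.744
shift tool mm [-16.5531  75.7518 -14.9588]
head err(world ccw) -1.3833293839830247 turn about tool y 1.3833293839830247
```

Request:
send_rows(series=[[-4,8,-4,1.4],[-5,12,-5,0],[-5,15,-4,0],[-2,15,-2,0],[0,12,0,0],[0,8,0,0],[0,0,0,0],[0,0,0,0]])

```text
time: 18.4
ee_pos: [0.507, 0.2696, 0.2117]
tool_rot: [0.309, -0.632, 0.634, -0.321]
ft_force: [0.2, -0.5, -2.2]
grip_width: 0.623
```

```bash
python3 - <<'E'
from h import *
np.set_printoptions(precision=4,suppress=True)
st([.5068,.2707,.21],-36.5)
for n in("side","top"):
    p=r.snapshot(n)[0];u,v=proj(n,[.507,.2707,.12])[0].astype(int);print(u,v)
    cv2.imwrite(f"pics/{n}10.png",cv2.resize(p[v-40:v+40,u-40:u+40],(560,560),interpolation=cv2.INTER_CUBIC)[...,::-1])
E
```

```text
t 18.4 pos [506.9722 269.5798 211.7446] zhead -37.1 tooly [ 0.0168  0.0065 -0.9998] F [ 0.2235 -0.5066 -2.2166] T [-0.0096 -0.0125  0.0149] g 0.6232 q6 1.716 q1 0.775
shift tool mm [-0.7628  1.7487 -0.8296]
head err(world ccw) 0.60105755066715 turn about tool y -0.60105755066715
258 143
221 240
```

View pics/side10.png

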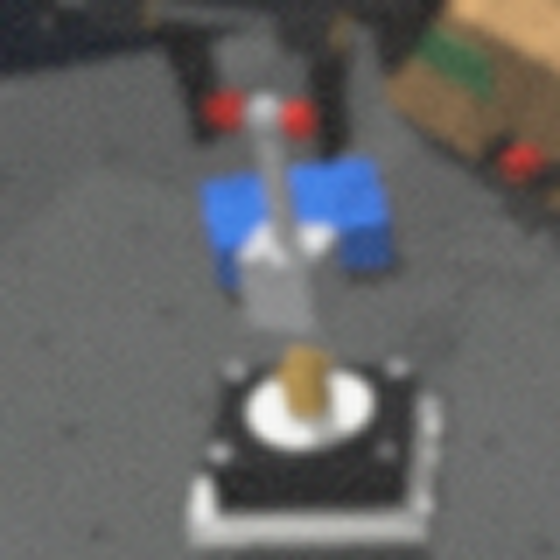

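View pics/top10.png

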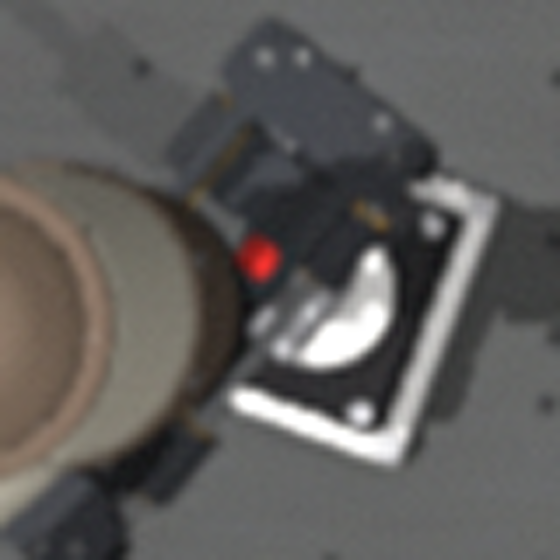

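```bash
python3 - <<'E'
from h import *
np.set_printoptions(precision=4,suppress=True)
P=np.mean([r.snapshot("side")[0].astype(float) for _ in range(4)],0);np.save("pics/s11.npy",P)
p=P.astype(np.uint8);h=hsv(p).astype(int);H,S,V=h[...,0],h[...,1],h[...,2]
m=np.zeros(H.shape,bool);m[103:125,240:270]=1
red=((H<10)|(H>170))&(S>110)&(V>80)&m
cs=[c for a,c,l in blobs(red)];print(cs)
s=r.observe();M=R.from_quat(s["tool_rot"]).as_matrix();g=s["ee_pos"]-M[:,1]*.011
print("grasp",g,"proj",proj("side",g),"balls proj",proj("side",[g-M[:,2]*.02,g+M[:,2]*.02]))
# plumb socket corners predicted
yaw=np.deg2rad(-37.1);ex=np.array([np.cos(yaw),np.sin(yaw),0]);ey=np.array([-ex[1],ex[0],0])
for L in(.07,.11): print(L,(proj("side",[g-[0,0,L]+.018*(a*ex+b*ey) for a,b in((-1,-1),(1,-1),(1,1),(-1,1))])-[238,103])*14)
c=cv2.resize(p[103:158,238:288],None,fx=14,fy=14,interpolation=cv2.INTER_CUBIC);print(c.shape)
cv2.imwrite("pics/s11.png",c[:560,...,::-1])
cv2.imwrite("pics/s11b.png",c[200:,...,::-1])
E
```

```text
[array([249.1739, 118.    ]), array([260.1905, 119.1429])]
grasp [0.5068 0.2696 0.2232] proj [[254.8424 117.7564]] balls proj [[249.2888 116.9576]
 [260.4485 118.5654]]
0.07 [[173.2367 488.6108]
 [310.3532 511.8618]
 [371.5722 430.7907]
 [236.6893 408.5759]]
0.11 [[195.6329 625.3467]
 [330.079  649.1656]
 [389.614  567.0267]
 [257.3135 544.244 ]]
(770, 700, 3)
```

View pics/s11b.png

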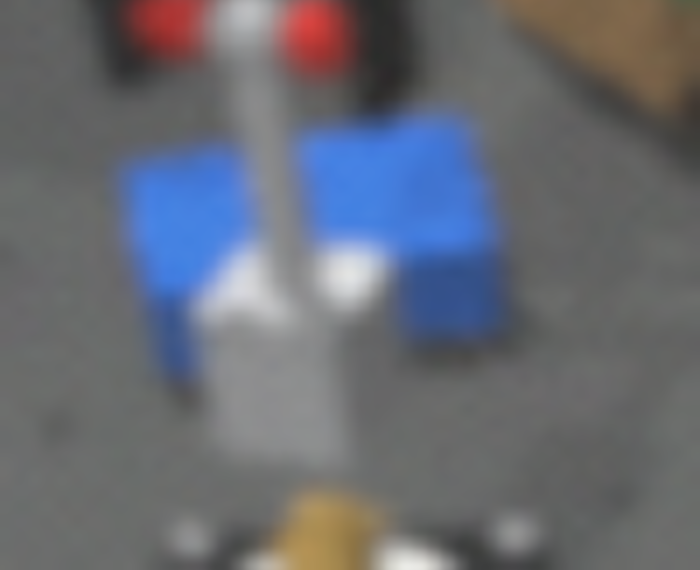

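```bash
python3 - <<'E'
from h import *
np.set_printoptions(precision=4,suppress=True)
s=r.observe();M=R.from_quat(s["tool_rot"]).as_matrix();g=s["ee_pos"]-M[:,1]*.011
pm=proj("side",[g[0],g[1],.05])[0];print("mouth-at-collar px",pm,"-> obs",pm+[.93,0],"collar (261.6,159.87)")
J=(proj("side",[[g[0]+.01,g[1],.05],[g[0],g[1]+.01,.05],[g[0],g[1],.06]])-pm)/10;print("px per mm",J)
# spindle axis px in the current picture
P=np.load("pics/s11.npy");q=(P[...,0]-P[...,2])[138:170,250:275];q=np.clip(q-15,0,None)
for v in range(0,26,2):
    print(v+138, (q[v]*np.arange(250,275)).sum()/max(q[v].sum(),1), int(q[v].sum()), proj("side",[.5088,.2709,.05+.0315])[0] if v==0 else "")
# top ball
b=[g-M[:,2]*.017,g+M[:,2]*.017];print("top pred balls",proj("top",b))
p=r.snapshot("top")[0];h=hsv(p).astype(int);H,S,V=h[...,0],h[...,1],h[...,2]
red=((H<10)|(H>170))&(S>110)&(V>60);red[:225]=0;red[250:]=0;red[:,:205]=0;red[:,235:]=0
for a,c,l in blobs(red): print(a,c)
cs=plane("top",[[226.08,241.2]],.05);print(cs)
E
```

```text
mouth-at-collar px [261.1167 160.1966] -> obs [262.0467 160.1966] collar (261.6,159.87)
px per mm [[ 0.2738 -0.0611]
 [-0.0627 -0.1592]
 [-0.0335 -0.2251]]
138 0.0 0 [260.5317 152.7049]
140 0.0 0 
142 0.0 0 
144 0.0 0 
146 0.0 0 
148 0.0 0 
150 0.0 0 
152 260.6826923076923 78 
154 261.19327176781 379 
156 260.37178051511756 446 
158 260.81087919038583 395 
160 261.11347517730496 352 
162 261.25888324873097 98 
top pred balls [[209.213  246.256 ]
 [217.7608 235.7258]]
35 [217.3714 236.4857]
[[0.5048 0.2707 0.05  ]]
```

Request:
send_rows(series=[[0,4,-0.7,-0.6],[-0.2,5,-0.7,0],[0,5,0,0],[0,5,0,0],[0,0,0,0],[0,0,0,0]])

```text
time: 19.35
ee_pos: [0.506, 0.2708, 0.1913]
tool_rot: [0.312, -0.631, 0.632, -0.325]
ft_force: [-0.3, -1.0, -2.4]
grip_width: 0.624
```

```bash
python3 - <<'E'
from h import *
np.set_printoptions(precision=4,suppress=True)
st([.506,.2706,.19],-36.5)
P=np.mean([r.snapshot("side")[0].astype(float) for _ in range(3)],0)
p=P.astype(np.uint8)
c=cv2.resize(p[125:175,235:290],None,fx=12,fy=12,interpolation=cv2.INTER_CUBIC)
cv2.imwrite("pics/s12.png",c[...,::-1])
E
```

```text
t 19.35 pos [506.0009 270.8063 191.3041] zhead -36.45 tooly [ 0.0169  0.0072 -0.9998] F [-0.3103 -1.0156 -2.384 ] T [-0.1054 -0.0578  0.0249] g 0.6239 q6 1.724 q1 0.777
shift tool mm [0.1871 1.3024 0.1096]
head err(world ccw) -0.053679154460269274 turn about tool y 0.053679154460269274
```

View pics/s12.png

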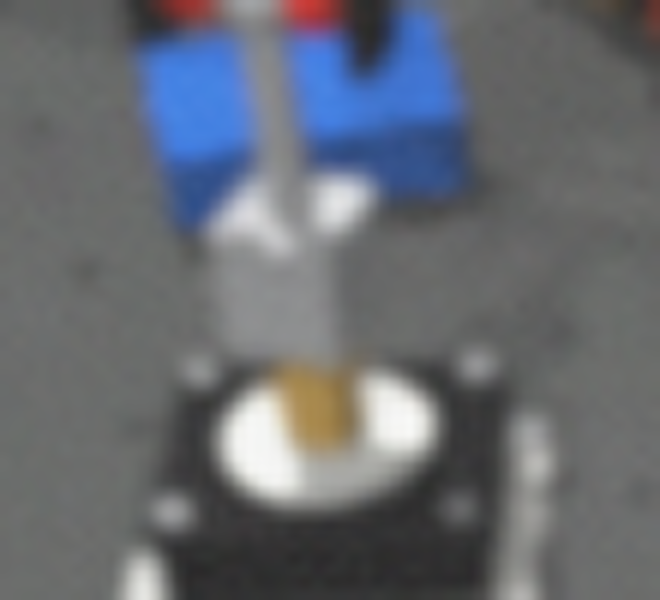

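Request:
send_rows(series=[[0,3,0,0],[0,3,0,0],[0,3,0,0],[0,0,0,0]])

```text
time: 19.9
ee_pos: [0.5064, 0.2711, 0.1824]
tool_rot: [0.311, -0.631, 0.631, -0.326]
ft_force: [0.1, -0.6, -2.7]
grip_width: 0.625
```

Request:
send_rows(series=[[0,2,0,0],[0,2,0,0],[0,0,0,0]])

```text
time: 20.2
ee_pos: [0.5065, 0.2712, 0.1779]
tool_rot: [0.312, -0.631, 0.632, -0.326]
ft_force: [-0.5, 0.9, -3.6]
grip_width: 0.631
```

Request:
send_rows(series=[[0,2,0,0],[0,2,0,0],[0,0,0,0]])

```text
time: 20.5
ee_pos: [0.5066, 0.2712, 0.1736]
tool_rot: [0.312, -0.631, 0.632, -0.326]
ft_force: [-0.2, 0.1, -3.7]
grip_width: 0.622
```

```bash
python3 - <<'E'
from h import *
np.set_printoptions(precision=4,suppress=True)
st([.506,.2706,.149],-36.5)
P=np.mean([r.snapshot("side")[0].astype(float) for _ in range(2)],0)
p=P.astype(np.uint8)
c=cv2.resize(p[125:175,235:290],None,fx=12,fy=12,interpolation=cv2.INTER_CUBIC)
cv2.imwrite("pics/s13.png",c[...,::-1])
E
```

```text
t 20.5 pos [506.6487 271.2301 173.6418] zhead -36.45 tooly [ 0.0182  0.0083 -0.9998] F [-0.1746  0.1265 -3.7484] T [-0.0901  0.0071  0.0037] g 0.6222 q6 1.724 q1 0.777
shift tool mm [ 1.3229 24.6199 -0.3855]
head err(world ccw) -0.05092342036797959 turn about tool y 0.05092342036797959
```

View pics/s13.png

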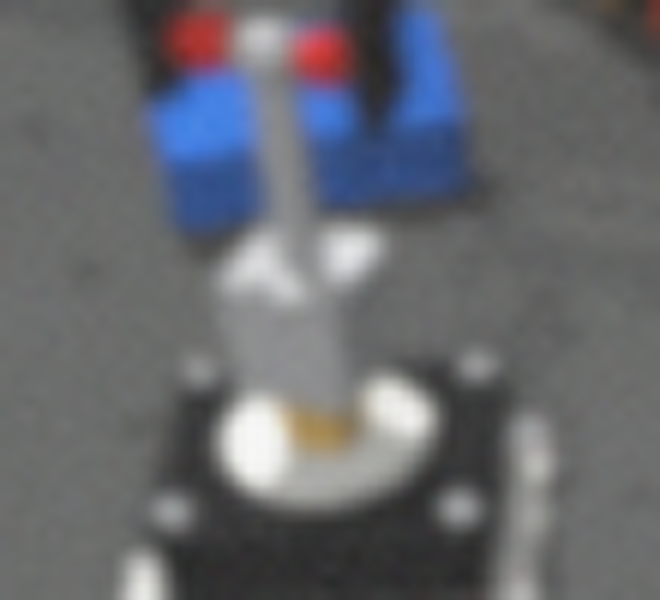

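Request:
send_rows(series=[[0.2,2,0,0],[0.2,2,0,0],[0,0,0,0]])

```text
time: 20.9
ee_pos: [0.5067, 0.2711, 0.1698]
tool_rot: [0.311, -0.631, 0.631, -0.326]
ft_force: [-0.0, -0.1, -2.0]
grip_width: 0.63
```

Request:
send_rows(series=[[0,1.5,0,0],[0,1.5,0,0],[0,0,0,0]])

```text
time: 21.2
ee_pos: [0.5068, 0.2711, 0.1665]
tool_rot: [0.311, -0.631, 0.631, -0.326]
ft_force: [0.0, -0.0, -3.4]
grip_width: 0.63
```

```bash
python3 - <<'E'
from h import *
np.set_printoptions(precision=4,suppress=True)
st([.506,.2706,.149],-36.5)
E
```

```text
t 21.2 pos [506.7589 271.094  166.5033] zhead -36.45 tooly [ 0.0189  0.0089 -0.9998] F [ 0.0029 -0.004  -3.401 ] T [-0.1366 -0.0175  0.0494] g 0.6297 q6 1.724 q1 0.777
shift tool mm [ 1.1693 17.4808 -0.4909]
head err(world ccw) -0.053182842385439244 turn about tool y 0.053182842385439244
```

Request:
send_rows(series=[[0,1.5,0,0],[0,1.5,0,0],[0,1.5,0,0],[0,0,0,0]])

```text
time: 21.6
ee_pos: [0.5069, 0.2712, 0.1616]
tool_rot: [0.311, -0.631, 0.631, -0.326]
ft_force: [-0.1, 0.5, -2.7]
grip_width: 0.626
```

Request:
send_rows(series=[[0,1.5,0,0],[0,1.5,0,0],[0,0,0,0]])

```text
time: 21.9
ee_pos: [0.5069, 0.2712, 0.1583]
tool_rot: [0.311, -0.631, 0.631, -0.326]
ft_force: [-1.4, -0.2, -3.0]
grip_width: 0.63
```

```bash
python3 - <<'E'
from h import *
np.set_printoptions(precision=4,suppress=True)
st([.506,.2706,.149],-36.5)
E
```

```text
t 21.9 pos [506.9319 271.2332 158.3332] zhead -36.45 tooly [ 0.0189  0.0089 -0.9998] F [-1.3631 -0.2    -3.0343] T [-0.0838 -0.0099 -0.052 ] g 0.6301 q6 1.724 q1 0.777
shift tool mm [ 1.2342  9.308  -0.4659]
head err(world ccw) -0.053684809114358245 turn about tool y 0.053684809114358245
```

Request:
send_rows(series=[[0,1.5,0,0],[0,1.5,0,0],[0,0,0,0]])

```text
time: 22.2
ee_pos: [0.507, 0.2713, 0.1551]
tool_rot: [0.311, -0.631, 0.631, -0.326]
ft_force: [-0.1, -0.5, -3.3]
grip_width: 0.633
```

Request:
send_rows(series=[[0,1,0,0],[0,1,0,0],[0,0,0,0]])

```text
time: 22.5
ee_pos: [0.5071, 0.2713, 0.1529]
tool_rot: [0.311, -0.631, 0.631, -0.326]
ft_force: [-0.7, 0.3, -2.8]
grip_width: 0.627
```

Request:
send_rows(series=[[0,1,0,0],[0,0,0,0]])

```text
time: 22.7
ee_pos: [0.5071, 0.2715, 0.152]
tool_rot: [0.311, -0.631, 0.631, -0.326]
ft_force: [-0.6, 0.3, -3.1]
grip_width: 0.631
```

```bash
python3 - <<'E'
from h import *
np.set_printoptions(precision=4,suppress=True)
st([.506,.2706,.149],-36.5)
P=np.mean([r.snapshot("side")[0].astype(float) for _ in range(2)],0)
p=P.astype(np.uint8)
c=cv2.resize(p[125:175,235:290],None,fx=12,fy=12,interpolation=cv2.INTER_CUBIC)
cv2.imwrite("pics/s14.png",c[...,::-1])
E
```

```text
t 22.7 pos [507.1324 271.4578 152.0067] zhead -36.44 tooly [ 0.0192  0.0092 -0.9998] F [-0.5713  0.3095 -3.059 ] T [-0.0708  0.0472  0.0282] g 0.6313 q6 1.724 q1 0.777
shift tool mm [ 1.4189  2.9764 -0.4313]
head err(world ccw) -0.05617422501205738 turn about tool y 0.05617422501205738
```

View pics/s14.png

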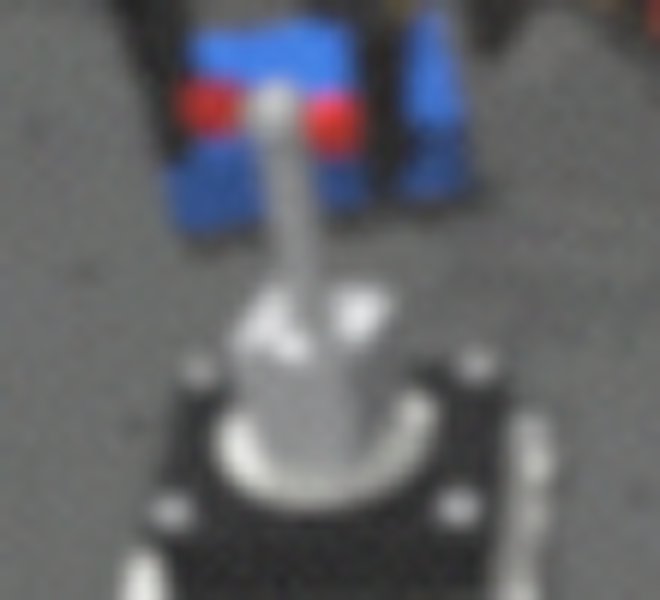

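Request:
send_rows(series=[[0.2,1,0,0],[0,0,0,0]])

```text
time: 23.0
ee_pos: [0.5074, 0.2717, 0.152]
tool_rot: [0.311, -0.631, 0.631, -0.327]
ft_force: [-0.2, -0.2, -2.9]
grip_width: 0.625
```

Request:
send_rows(series=[[0.2,1,0,0],[0,0,0,0]])

```text
time: 23.2
ee_pos: [0.5075, 0.2719, 0.152]
tool_rot: [-0.31, 0.631, -0.631, 0.327]
ft_force: [-0.9, 0.3, -2.8]
grip_width: 0.624
```

Request:
send_rows(series=[[0.2,1,0,0],[0,0,0,0]])

```text
time: 23.4
ee_pos: [0.5077, 0.272, 0.1519]
tool_rot: [-0.31, 0.631, -0.631, 0.328]
ft_force: [-0.7, 0.9, -0.6]
grip_width: 0.621
```

Request:
send_rows(series=[[0,4,0,0],[0,4,0,0]])

```text
time: 23.6
ee_pos: [0.5102, 0.2745, 0.152]
tool_rot: [-0.307, 0.631, -0.63, 0.332]
ft_force: [-11.1, -0.4, 21.1]
grip_width: 0.628
```

```bash
python3 - <<'E'
from h import *
np.set_printoptions(precision=4,suppress=True)
st([.506,.2706,.149],-36.5)
P=np.mean([r.snapshot("side")[0].astype(float) for _ in range(3)],0)
p=P.astype(np.uint8)
c=cv2.resize(p[125:175,235:290],None,fx=12,fy=12,interpolation=cv2.INTER_CUBIC)
cv2.imwrite("pics/s15.png",c[...,::-1])
h=hsv(p).astype(int);H,S,V=h[...,0],h[...,1],h[...,2]
m=np.zeros(H.shape,bool);m[120:145,245:270]=1
red=((H<10)|(H>170))&(S>110)&(V>80)&m
cs=[c for a,c,l in blobs(red)];mid=np.mean(cs,0);print(cs,mid,"pred home",proj("side",[.5088,.2709,.16]),proj("side",[.5088,.2709,.165]))
E
```

```text
t 23.6 pos [510.2246 274.5131 151.9648] zhead -36.27 tooly [ 0.031   0.0172 -0.9994] F [-11.0614  -0.3805  21.0632] T [ 0.4704  3.8028 -0.022 ] g 0.6278 q6 1.724 q1 0.778
shift tool mm [ 5.7463  2.7645 -1.1352]
head err(world ccw) -0.23246748538745976 turn about tool y 0.23246748538745976
[array([252.1429, 132.9286]), array([263.2222, 134.5   ])] [257.6825 133.7143] pred home [[257.7564 133.8167]] [[257.5727 132.5614]]
```

View pics/s15.png

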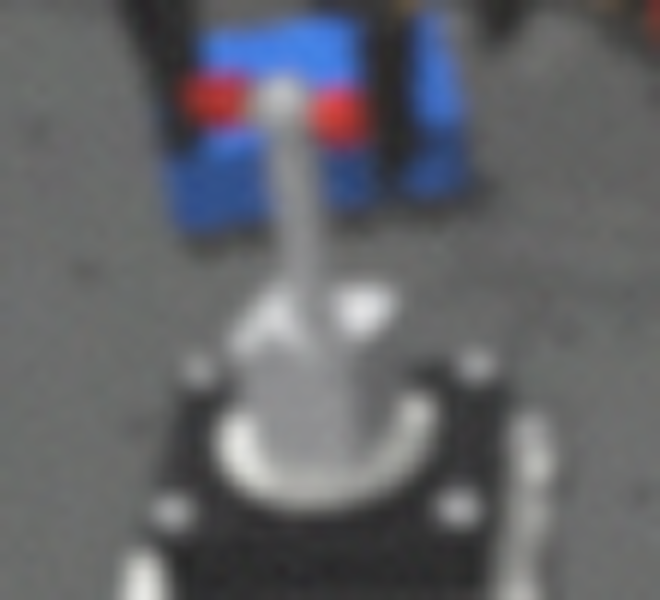

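Request:
send_rows(series=[[1.5,-0.3,-0.3,0],[1,0,-0.3,0],[0,0,0,0]], force=8)

```text
time: 24.05
ee_pos: [0.5078, 0.2726, 0.1519]
tool_rot: [-0.307, 0.631, -0.63, 0.332]
ft_force: [0.0, 0.4, -0.7]
grip_width: 0.642
```

```bash
python3 - <<'E'
from h import *
np.set_printoptions(precision=4,suppress=True)
st([.507,.2706,.152],-36.5)
E
```

```text
t 24.05 pos [507.8469 272.6364 151.9024] zhead -36.28 tooly [ 0.0316  0.0182 -0.9993] F [ 0.0352  0.4435 -0.6897] T [-0.1984  0.0881 -0.0339] g 0.6415 q6 1.723 q1 0.779
shift tool mm [ 2.1386 -0.1613  0.5235]
head err(world ccw) -0.22265232540379998 turn about tool y 0.22265232540379998
```

Request:
send_rows(series=[[0,0,0,0],[0,0,0,0],[0,0,0,0],[0,0,0,0],[0,0,0,0],[0,0,0,0]], gripper=0.9)

```text
time: 24.65
ee_pos: [0.509, 0.2726, 0.1513]
tool_rot: [-0.307, 0.631, -0.63, 0.333]
ft_force: [-0.4, 0.8, 0.4]
grip_width: 0.894
```

```bash
python3 - <<'E'
from h import *
np.set_printoptions(precision=4,suppress=True)
st([.507,.2706,.152],-36.5)
p=r.snapshot("side")[0]
c=cv2.resize(p[115:175,230:290],None,fx=10,fy=10,interpolation=cv2.INTER_CUBIC)
cv2.imwrite("pics/s16.png",c[...,::-1])
h=hsv(p).astype(int);H,S,V=h[...,0],h[...,1],h[...,2]
m=np.zeros(H.shape,bool);m[120:145,245:270]=1
red=((H<10)|(H>170))&(S>110)&(V>80)&m
print([c for a,c,l in blobs(red)])
E
```

```text
t 24.65 pos [509.0101 272.5948 151.2713] zhead -36.26 tooly [ 0.0325  0.017  -0.9993] F [-0.3622  0.7811  0.4106] T [-0.1227 -0.007  -0.0477] g 0.8945 q6 1.723 q1 0.778
shift tool mm [ 2.7715 -0.8275 -0.4293]
head err(world ccw) -0.24271234571261857 turn about tool y 0.24271234571261857
[array([252.1111, 133.6667]), array([262.5625, 135.625 ])]
```

View pics/s16.png

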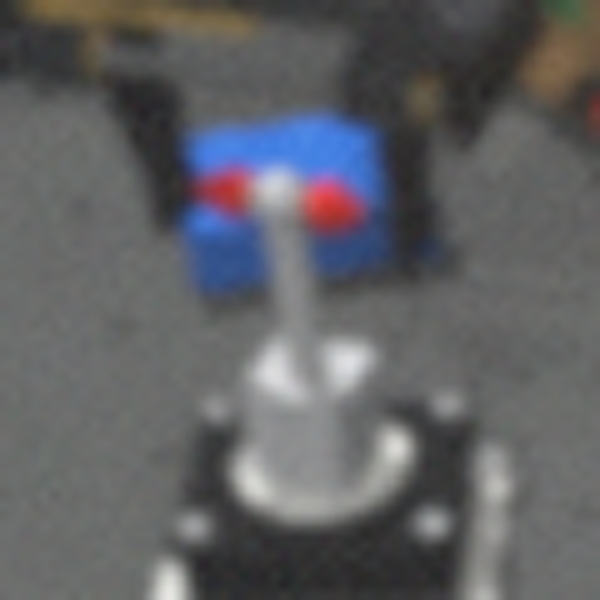

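Request:
send_rows(series=[[0,-4,0,0],[0,-8,0,0],[0,-12,0,0],[0,-15,0,0],[0,-15,0,0],[0,-20,0,0],[0,-25,0,0],[0,-25,0,0],[0,-20,0,0],[0,-10,0,0],[0,0,0,0]])

```text
time: 25.8
ee_pos: [0.5039, 0.2695, 0.3216]
tool_rot: [-0.303, 0.631, -0.63, 0.336]
ft_force: [0.1, -1.0, -0.7]
grip_width: 0.901
```

Request:
send_rows(series=[[30,0,0,0],[30,0,0,0],[30,0,0,0],[30,0,0,0],[0,0,0,0]])

```text
time: 26.3
ee_pos: [0.4286, 0.169, 0.3114]
tool_rot: [-0.307, 0.631, -0.63, 0.333]
ft_force: [0.3, -0.0, 0.5]
grip_width: 0.894
```

```bash
python3 - <<'E'
from h import *
np.set_printoptions(precision=4,suppress=True)
st()
for n in("side","top"):
    p=r.snapshot(n)[0];u,v=proj(n,[.507,.2707,.1])[0].astype(int);print(n,u,v)
    cv2.imwrite(f"pics/{n}17.png",p[...,::-1])
    cv2.imwrite(f"pics/{n}17z.png",cv2.resize(p[v-35:v+35,u-35:u+35],(560,560),interpolation=cv2.INTER_CUBIC)[...,::-1])
    h=hsv(p).astype(int);H,S,V=h[...,0],h[...,1],h[...,2]
    m=np.zeros(H.shape,bool);m[v-35:v+35,u-25:u+25]=1
    red=((H<10)|(H>170))&(S>110)&(V>80)&m
    cs=[c for a,c,l in blobs(red)];print(cs)
    if len(cs)==2:
        w=plane(n,np.array(cs),.16);e=w[1]-w[0];print(w,np.rad2deg(np.arctan2(e[1],e[0])),"mid",w.mean(0))
E
```

```text
t 26.3 pos [428.5642 168.9686 311.4426] zhead -36.21 tooly [ 0.0327  0.0187 -0.9993] F [ 0.3128 -0.018   0.5043] T [-0.1216 -0.0358 -0.0315] g 0.8941 q6 1.772 q1 0.735
side 259 148
[array([252.375, 133.625]), array([262.4667, 135.5333])]
[[0.492  0.2787 0.16  ]
 [0.5214 0.2549 0.16  ]] -39.0456610509149 mid [0.5067 0.2668 0.16  ]
top 222 240
[array([222.8485, 236.6364]), array([213.7907, 247.4884])]
[[0.5181 0.2589 0.16  ]
 [0.4887 0.2818 0.16  ]] 142.15270481115408 mid [0.5034 0.2704 0.16  ]
```

View pics/side17z.png

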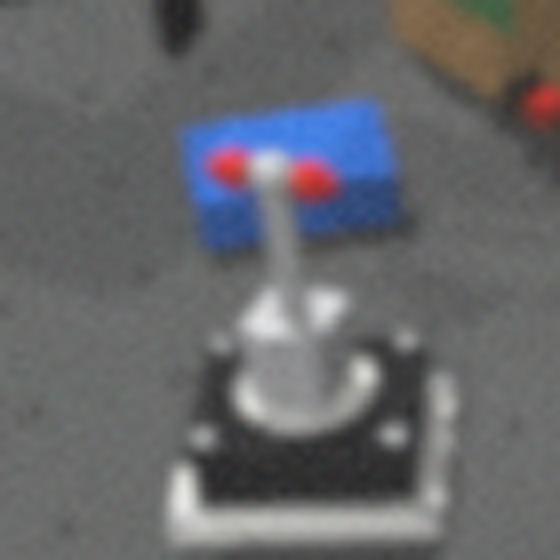

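View pics/top17.png

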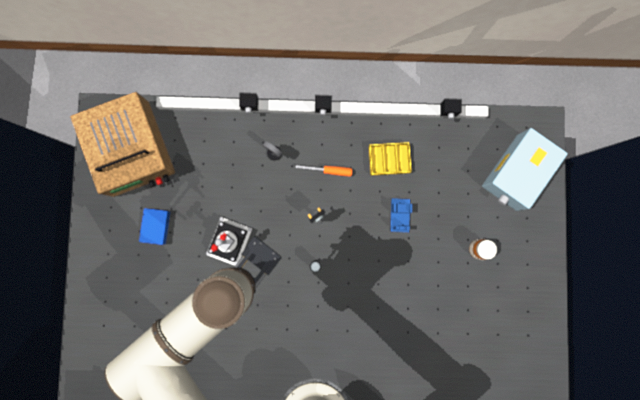

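View pics/top17z.png

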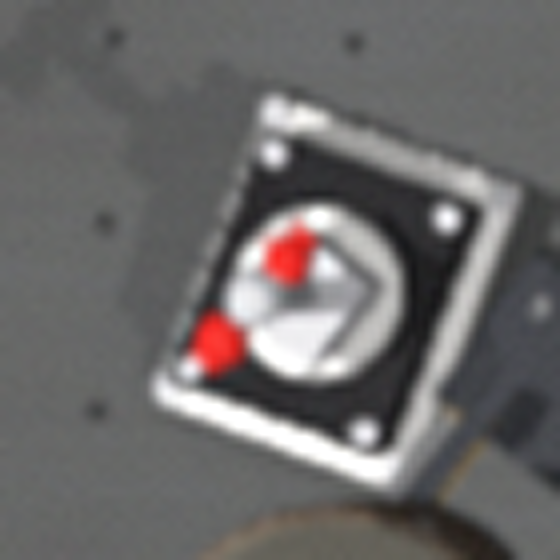

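```bash
python3 - <<'E'
from h import *
np.set_printoptions(precision=4,suppress=True)
print("mid",tri({"side":(257.42,134.58),"top":(218.32,242.06)}))
print("collar",tri({"side":(261.6,159.87),"top":(226.09,241.24)}))
print("bal",tri({"side":(252.375,133.625),"top":(213.79,247.49)}),tri({"side":(262.467,135.533),"top":(222.85,236.64)}))
st()
E
```

```text
mid [0.5053 0.2705 0.1579]
collar [0.5067 0.2702 0.0509]
bal [0.4905 0.2819 0.1583] [0.52   0.2591 0.1576]
t 26.4 pos [430.4891 171.0244 311.6027] zhead -36.17 tooly [ 0.0341  0.0193 -0.9992] F [0.3804 0.3119 0.2044] T [-0.097  -0.0424 -0.0202] g 0.8995 q6 1.772 q1 0.736
```

```bash
python3 - <<'E'
from h import *
a=cv2.imread("pics/side0.png").astype(int);b=cv2.imread("pics/side17.png").astype(int)
for n,(u,v) in {"mirror":(306,200),"lens":(260,217),"sensor":(345,165),"tray":(390,245),"driver":(352,206),"jar":(339,362),"box":(261,134)}.items():
    print(n,np.abs(a-b)[v-8:v+8,u-8:u+8].mean().round(1))
print(r.close_job())
E
```

```text
mirror 2.5
lens 3.5
sensor 2.2
tray 1.8
driver 2.0
jar 0.5
box 27.8
the job is handed in; nothing more can be done
None
```

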